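# Refill the odour filter beside the fridge

### The arm

A 7-joint arm with a two-finger parallel gripper is mounted at the origin on the work surface. World frame = base frame: x ahead of the robot, y to its left, z up, the work surface at z = 0. Lengths are in m, angles in rad, forces in N, time in s.
With the tool pointing down it reaches from about 0.35 to 0.9 m from the base axis. Payload 19.9 kg.
Tool frame: the origin (TCP) lies midway between the tips of the shut fingers; the grasp point (between the pads) lies 19 mm behind it (ctrl.grip_point_offset is the z of the grasp point in the tool frame, in m); z points along the fingers, y is the line along which they close (so a half turn about z gives the same grasp; the last joint's range is limited). The gripper opens to 94 mm and grips with 3 to 60 N. Pads are 16 mm wide; open, the fingers measure 119 mm over their backs; the gripper's body (75 mm by 177 mm) begins 78 mm behind the grasp point.
Start: joints at [-1.196, 0.417, -0.01, 1.614, 0.005, 1.111, -0.053], TCP at [0.253, 0.571, 0.205] pointing down, gripper open.
Joint ranges: [-2.81, 2.81], [-0.39, 2.02], [-1.27, 1.25], [0.06, 2.57], [-1.19, 4.33], [0.19, 2], [-2.82, 2.82]. Speed limits (rad/s): [1.89, 1.89, 2.39, 2.39, 3.01, 3.01, 3.01].

### API

Orientations are given as [roll, pitch, yaw] about the fixed x, y, z axes, in that order (R = Rz(yaw) Ry(pitch) Rx(roll)).
In Python, from cell import ctrl gives the robot as it stands. The module is installed in compiled form; this text tells all that it offers.
- The arm moves only by the shell command python3 -m creep 'ROWS' [FORCE]. ROWS is JSON, a list of rows, each an object with "turn": the turn, a rotation vector about the tool's x, y, z as a fraction of full scale, a list of three; "offset": the shift along the tool's x, y, z as a fraction of full scale, a list of three; "jaw": the opening, from -1 (shut) to 1 (fully open). A call has 1 to 8 rows; each row is the pose to reach, as a shift and turn from the pose commanded when the call began, along the tool's axes at that moment, turning the shorter way round; what a row does not reach only later rows make up. Full scale, the value 1, is 0.2 m for a shift and 180 degrees for a turn. A row lasts 1/8 s, in which the tool goes at most 62.5 mm and 10.7 degrees, less where a joint would pass 70% of its speed; a pose out of reach is approached as far as the arm can. A call with a number of a shift or a turn outside -1 to 1 is refused whole. A call with a gripper value outside its range is refused whole. The fingers move at their own pace and stop on an object; FORCE is the grip in N (left out, the last holds). Time passes only in rows, so rows that repeat a pose let the fingers close. It gives the time, the measured TCP pose, the force, the opening and the grip force at its end, in the units of the state.
- ctrl.sense(): the state, without advancing time (a new reading comes with each control period).
- ctrl.capture(name): name is "side" or "top" or "wrist"; returns a dict with "color" (400x640x3 uint8, blue, green, red), "z_map" (400x640 float32, m along the optical axis (not along the pixel's ray), 0 where there is no reading), "fx", "fy", "cx", "cy" (pixels), "xyz" and "orientation" of the camera in the world. Camera axes: x right, y down, z forward; pixel columns grow to the right and rows downward; lengths in m; the calibration is good to about 2 mm. A picture is of the moment at which its call begins.
- ctrl.job_done(): hands the job in; it is judged then, once.
The state is a dict: "time": time; "q": joint angles; "qvel": joint speeds; "joint_torque": joint torques, N m; "position": TCP position; "orientation": TCP orientation; "force": force on the tool from outside, world axes, zero at the start; "moment": the same for the moment, N m; "grip_width": finger opening in m; "gripper_force": force on a finger pad.
Only numpy, scipy, OpenCV 4.12 (cv2) and the standard library are available. Lean on these libraries where they do the work, as an engineer would, in place of code of your own. Each camera call takes 0.05 s, during which the arm holds its last target. There are 200 camera calls.

### The job

Slide the window of the white odour-filter unit fully open, and put every spent yellow cartridge from its tray into the grey folding crate. Then shake all the charcoal nuggets out of the red shaker over the tray, spread so that each of its three compartments gets at least two and none lies outside the tray. Finally stand the shaker back on its cork mat and slide the window fully shut; leave the jar, bottle, funnel and flattened cans where they stand.

Things in the scene. Friction and masses are not known exactly. Their poses are not given: they have to be found in the camera images.
- unit: white odour-filter unit, fixed, 56 mm high. Origin: underside, below the middle of the tray; x to its back, y to its left. Open tray: x -80 to 80, y -120 to 120 mm, green floor 8 mm up, walls to 56 mm (side rails to 66). Ribs 3 mm thick, 12 mm high, along x at y = +40 and -40 mm make 3 compartments of 77 x 160 mm. Front wall 10 mm; solid fan housing behind, to x = 245 mm.
- door (a joint): clear window with a blue rim, 164 x 236 x 5 mm, top 64 mm above the work surface, sliding along the unit's x on top of it: 0 = shut, 0.16 = fully open (back over the fan housing). About 2 N friction, damping 8 N per m/s; it stays where it is left.
- door_grip (a point): middle of the upper edge of the window's blue upright handle bar: 70 mm along the unit's y, 12 mm thick along x, 30 mm high (from 64 to 94 mm above the work surface). It moves with the window, from 70 mm before the tray centre (shut) to 90 mm behind it (open).
- crate: grey folding crate, fixed, open on top, 230 x 180 mm outside and 80 mm high, walls and floor about 6 mm. Origin: centre of its underside; x along its length. It stands on one side of the unit, the cork mat on the other; the sides may be swapped.
- mat: brown cork mat, fixed, 190 x 130 x 4 mm, home of the shaker. Origin: centre of its underside; x along its length.
- shaker: red shaker, 125 x 55 x 28 mm, 160 g, clear roof, black grip fin on top (50 mm along x, 12 mm thick, 28 to 60 mm above the underside). Two lanes along x, 23 mm wide, 22 high, floor 3 mm, closed at the back, open in front (+x), no lip. Origin: centre of underside. Up to 5 nuggets a lane, in file from the back; they slide out tipped nose down 15 to 25 degrees, or about 10 with short shakes along x.
- shaker_mouth (a point): lower edge of the shaker's open front, in the middle: 62.5 mm ahead of its origin, 3 mm above its underside
- nugget0: dark charcoal nugget, an upright cylinder 18.4 mm across and 15 mm high, 12 g, loose; starts in the shaker. Origin: centre of its underside as built. May be absent; 7 to 9 are present.
- nugget1: dark charcoal nugget, an upright cylinder 18.4 mm across and 15 mm high, 12 g, loose; starts in the shaker. Origin: centre of its underside as built. May be absent; 7 to 9 are present.
- nugget2: dark charcoal nugget, an upright cylinder 18.4 mm across and 15 mm high, 12 g, loose; starts in the shaker. Origin: centre of its underside as built. May be absent; 7 to 9 are present.
- nugget3: dark charcoal nugget, an upright cylinder 18.4 mm across and 15 mm high, 12 g, loose; starts in the shaker. Origin: centre of its underside as built. May be absent; 7 to 9 are present.
- nugget4: dark charcoal nugget, an upright cylinder 18.4 mm across and 15 mm high, 12 g, loose; starts in the shaker. Origin: centre of its underside as built. May be absent; 7 to 9 are present.
- nugget5: dark charcoal nugget, an upright cylinder 18.4 mm across and 15 mm high, 12 g, loose; starts in the shaker. Origin: centre of its underside as built. May be absent; 7 to 9 are present.
- nugget6: dark charcoal nugget, an upright cylinder 18.4 mm across and 15 mm high, 12 g, loose; starts in the shaker. Origin: centre of its underside as built. May be absent; 7 to 9 are present.
- nugget7: dark charcoal nugget, an upright cylinder 18.4 mm across and 15 mm high, 12 g, loose; starts in the shaker. Origin: centre of its underside as built. May be absent; 7 to 9 are present.
- nugget8: dark charcoal nugget, an upright cylinder 18.4 mm across and 15 mm high, 12 g, loose; starts in the shaker. Origin: centre of its underside as built. May be absent; 7 to 9 are present.
- spent0: spent cartridge, loose, 50 g: yellow block 44 x 40 x 14 mm with an orange square knob 12 x 12 mm on top, up to 34 mm above its underside. Origin: centre of its underside. Lies on the tray floor at the start, one to a compartment; may be absent; 1 to 3 are present.
- spent1: spent cartridge, loose, 50 g: yellow block 44 x 40 x 14 mm with an orange square knob 12 x 12 mm on top, up to 34 mm above its underside. Origin: centre of its underside. Lies on the tray floor at the start, one to a compartment; may be absent; 1 to 3 are present.
- spent2: spent cartridge, loose, 50 g: yellow block 44 x 40 x 14 mm with an orange square knob 12 x 12 mm on top, up to 34 mm above its underside. Origin: centre of its underside. Lies on the tray floor at the start, one to a compartment; may be absent; 1 to 3 are present.
- jar: glass jam jar with red lid, loose, 68 mm across, 100 mm high; leave alone. Origin: centre of its underside.
- pet: clear bottle with blue cap, loose, 64 mm across, 210 mm high; leave alone. Origin: centre of its underside.
- can1: flattened aluminium can, loose, 66 mm across, 20 mm high; leave alone. Origin: centre of its underside.
- can2: flattened aluminium can, loose, 66 mm across, 20 mm high; leave alone. Origin: centre of its underside.
- funnel: black funnel standing on its wide mouth, loose, 90 mm across, 95 mm high; leave alone. Origin: centre of its underside.
Things that resemble listed ones, but are neither listed nor needed, are in the scene too. Of the things shaped like the mat, the brown one is meant.

How it is judged:
On the way, in this order (a step that is already met when the one before it is completed fails the run):
1. the window is slid fully open (value of joint door above 0.145 m), for 0.2 s.
2. every spent cartridge lies in the crate, let go (x of spent0 in the frame of crate between -0.112 and 0.112 m and y of spent0 in the frame of crate between -0.087 and 0.087 m and z of each of spent0, spent1, spent2 in the frame of crate below 0.06 m and contact force between the fingers and spent0 below 0.05 N and x of spent1 in the frame of crate between -0.112 and 0.112 m and y of spent1 in the frame of crate between -0.087 and 0.087 m and contact force between the fingers and spent1 below 0.05 N and x of spent2 in the frame of crate between -0.112 and 0.112 m and y of spent2 in the frame of crate between -0.087 and 0.087 m and contact force between the fingers and spent2 below 0.05 N), for 0.2 s.
3. the shaker is held tipped with its mouth over the tray after the first nugget has dropped into the tray (angle between shaker's own z axis and vertical above 0.06 rad and contact force between the fingers and shaker above 1 N and x of shaker_mouth in the frame of unit between -0.09 and 0.09 m and y of shaker_mouth in the frame of unit between -0.13 and 0.13 m and ((x of nugget0 in the frame of unit between -0.08 and 0.08 m and y of nugget0 in the frame of unit between -0.12 and 0.12 m and z of nugget0 in the frame of unit below 0.048 m) or (x of nugget1 in the frame of unit between -0.08 and 0.08 m and y of nugget1 in the frame of unit between -0.12 and 0.12 m and z of nugget1 in the frame of unit below 0.048 m) or (x of nugget2 in the frame of unit between -0.08 and 0.08 m and y of nugget2 in the frame of unit between -0.12 and 0.12 m and z of nugget2 in the frame of unit below 0.048 m) or (x of nugget3 in the frame of unit between -0.08 and 0.08 m and y of nugget3 in the frame of unit between -0.12 and 0.12 m and z of nugget3 in the frame of unit below 0.048 m) or (x of nugget4 in the frame of unit between -0.08 and 0.08 m and y of nugget4 in the frame of unit between -0.12 and 0.12 m and z of nugget4 in the frame of unit below 0.048 m) or (x of nugget5 in the frame of unit between -0.08 and 0.08 m and y of nugget5 in the frame of unit between -0.12 and 0.12 m and z of nugget5 in the frame of unit below 0.048 m) or (x of nugget6 in the frame of unit between -0.08 and 0.08 m and y of nugget6 in the frame of unit between -0.12 and 0.12 m and z of nugget6 in the frame of unit below 0.048 m) or (x of nugget7 in the frame of unit between -0.08 and 0.08 m and y of nugget7 in the frame of unit between -0.12 and 0.12 m and z of nugget7 in the frame of unit below 0.048 m) or (x of nugget8 in the frame of unit between -0.08 and 0.08 m and y of nugget8 in the frame of unit between -0.12 and 0.12 m and z of nugget8 in the frame of unit below 0.048 m))).
4. all nuggets lie in the tray, at least two in each compartment (x of nugget0 in the frame of unit between -0.08 and 0.08 m and y of nugget0 in the frame of unit between -0.12 and 0.12 m and z of each of nugget0, nugget1, nugget2, nugget3, nugget4, nugget5, nugget6, nugget7, nugget8 in the frame of unit below 0.048 m and x of nugget1 in the frame of unit between -0.08 and 0.08 m and y of nugget1 in the frame of unit between -0.12 and 0.12 m and x of nugget2 in the frame of unit between -0.08 and 0.08 m and y of nugget2 in the frame of unit between -0.12 and 0.12 m and x of nugget3 in the frame of unit between -0.08 and 0.08 m and y of nugget3 in the frame of unit between -0.12 and 0.12 m and x of nugget4 in the frame of unit between -0.08 and 0.08 m and y of nugget4 in the frame of unit between -0.12 and 0.12 m and x of nugget5 in the frame of unit between -0.08 and 0.08 m and y of nugget5 in the frame of unit between -0.12 and 0.12 m and x of nugget6 in the frame of unit between -0.08 and 0.08 m and y of nugget6 in the frame of unit between -0.12 and 0.12 m and x of nugget7 in the frame of unit between -0.08 and 0.08 m and y of nugget7 in the frame of unit between -0.12 and 0.12 m and x of nugget8 in the frame of unit between -0.08 and 0.08 m and y of nugget8 in the frame of unit between -0.12 and 0.12 m and (((y of nugget0 in the frame of unit between 0.04 and 0.12 m or y of nugget1 in the frame of unit between 0.04 and 0.12 m or y of nugget2 in the frame of unit between 0.04 and 0.12 m) and (y of nugget3 in the frame of unit between 0.04 and 0.12 m or y of nugget4 in the frame of unit between 0.04 and 0.12 m or y of nugget5 in the frame of unit between 0.04 and 0.12 m)) or ((y of nugget0 in the frame of unit between 0.04 and 0.12 m or y of nugget1 in the frame of unit between 0.04 and 0.12 m or y of nugget2 in the frame of unit between 0.04 and 0.12 m) and (y of nugget6 in the frame of unit between 0.04 and 0.12 m or y of nugget7 in the frame of unit between 0.04 and 0.12 m or y of nugget8 in the frame of unit between 0.04 and 0.12 m)) or ((y of nugget3 in the frame of unit between 0.04 and 0.12 m or y of nugget4 in the frame of unit between 0.04 and 0.12 m or y of nugget5 in the frame of unit between 0.04 and 0.12 m) and (y of nugget6 in the frame of unit between 0.04 and 0.12 m or y of nugget7 in the frame of unit between 0.04 and 0.12 m or y of nugget8 in the frame of unit between 0.04 and 0.12 m)) or ((y of nugget0 in the frame of unit between 0.04 and 0.12 m or y of nugget3 in the frame of unit between 0.04 and 0.12 m or y of nugget6 in the frame of unit between 0.04 and 0.12 m) and (y of nugget1 in the frame of unit between 0.04 and 0.12 m or y of nugget4 in the frame of unit between 0.04 and 0.12 m or y of nugget7 in the frame of unit between 0.04 and 0.12 m)) or ((y of nugget0 in the frame of unit between 0.04 and 0.12 m or y of nugget3 in the frame of unit between 0.04 and 0.12 m or y of nugget6 in the frame of unit between 0.04 and 0.12 m) and (y of nugget2 in the frame of unit between 0.04 and 0.12 m or y of nugget5 in the frame of unit between 0.04 and 0.12 m or y of nugget8 in the frame of unit between 0.04 and 0.12 m)) or ((y of nugget1 in the frame of unit between 0.04 and 0.12 m or y of nugget4 in the frame of unit between 0.04 and 0.12 m or y of nugget7 in the frame of unit between 0.04 and 0.12 m) and (y of nugget2 in the frame of unit between 0.04 and 0.12 m or y of nugget5 in the frame of unit between 0.04 and 0.12 m or y of nugget8 in the frame of unit between 0.04 and 0.12 m))) and (((y of nugget0 in the frame of unit between -0.04 and 0.04 m or y of nugget1 in the frame of unit between -0.04 and 0.04 m or y of nugget2 in the frame of unit between -0.04 and 0.04 m) and (y of nugget3 in the frame of unit between -0.04 and 0.04 m or y of nugget4 in the frame of unit between -0.04 and 0.04 m or y of nugget5 in the frame of unit between -0.04 and 0.04 m)) or ((y of nugget0 in the frame of unit between -0.04 and 0.04 m or y of nugget1 in the frame of unit between -0.04 and 0.04 m or y of nugget2 in the frame of unit between -0.04 and 0.04 m) and (y of nugget6 in the frame of unit between -0.04 and 0.04 m or y of nugget7 in the frame of unit between -0.04 and 0.04 m or y of nugget8 in the frame of unit between -0.04 and 0.04 m)) or ((y of nugget3 in the frame of unit between -0.04 and 0.04 m or y of nugget4 in the frame of unit between -0.04 and 0.04 m or y of nugget5 in the frame of unit between -0.04 and 0.04 m) and (y of nugget6 in the frame of unit between -0.04 and 0.04 m or y of nugget7 in the frame of unit between -0.04 and 0.04 m or y of nugget8 in the frame of unit between -0.04 and 0.04 m)) or ((y of nugget0 in the frame of unit between -0.04 and 0.04 m or y of nugget3 in the frame of unit between -0.04 and 0.04 m or y of nugget6 in the frame of unit between -0.04 and 0.04 m) and (y of nugget1 in the frame of unit between -0.04 and 0.04 m or y of nugget4 in the frame of unit between -0.04 and 0.04 m or y of nugget7 in the frame of unit between -0.04 and 0.04 m)) or ((y of nugget0 in the frame of unit between -0.04 and 0.04 m or y of nugget3 in the frame of unit between -0.04 and 0.04 m or y of nugget6 in the frame of unit between -0.04 and 0.04 m) and (y of nugget2 in the frame of unit between -0.04 and 0.04 m or y of nugget5 in the frame of unit between -0.04 and 0.04 m or y of nugget8 in the frame of unit between -0.04 and 0.04 m)) or ((y of nugget1 in the frame of unit between -0.04 and 0.04 m or y of nugget4 in the frame of unit between -0.04 and 0.04 m or y of nugget7 in the frame of unit between -0.04 and 0.04 m) and (y of nugget2 in the frame of unit between -0.04 and 0.04 m or y of nugget5 in the frame of unit between -0.04 and 0.04 m or y of nugget8 in the frame of unit between -0.04 and 0.04 m))) and (((y of nugget0 in the frame of unit between -0.12 and -0.04 m or y of nugget1 in the frame of unit between -0.12 and -0.04 m or y of nugget2 in the frame of unit between -0.12 and -0.04 m) and (y of nugget3 in the frame of unit between -0.12 and -0.04 m or y of nugget4 in the frame of unit between -0.12 and -0.04 m or y of nugget5 in the frame of unit between -0.12 and -0.04 m)) or ((y of nugget0 in the frame of unit between -0.12 and -0.04 m or y of nugget1 in the frame of unit between -0.12 and -0.04 m or y of nugget2 in the frame of unit between -0.12 and -0.04 m) and (y of nugget6 in the frame of unit between -0.12 and -0.04 m or y of nugget7 in the frame of unit between -0.12 and -0.04 m or y of nugget8 in the frame of unit between -0.12 and -0.04 m)) or ((y of nugget3 in the frame of unit between -0.12 and -0.04 m or y of nugget4 in the frame of unit between -0.12 and -0.04 m or y of nugget5 in the frame of unit between -0.12 and -0.04 m) and (y of nugget6 in the frame of unit between -0.12 and -0.04 m or y of nugget7 in the frame of unit between -0.12 and -0.04 m or y of nugget8 in the frame of unit between -0.12 and -0.04 m)) or ((y of nugget0 in the frame of unit between -0.12 and -0.04 m or y of nugget3 in the frame of unit between -0.12 and -0.04 m or y of nugget6 in the frame of unit between -0.12 and -0.04 m) and (y of nugget1 in the frame of unit between -0.12 and -0.04 m or y of nugget4 in the frame of unit between -0.12 and -0.04 m or y of nugget7 in the frame of unit between -0.12 and -0.04 m)) or ((y of nugget0 in the frame of unit between -0.12 and -0.04 m or y of nugget3 in the frame of unit between -0.12 and -0.04 m or y of nugget6 in the frame of unit between -0.12 and -0.04 m) and (y of nugget2 in the frame of unit between -0.12 and -0.04 m or y of nugget5 in the frame of unit between -0.12 and -0.04 m or y of nugget8 in the frame of unit between -0.12 and -0.04 m)) or ((y of nugget1 in the frame of unit between -0.12 and -0.04 m or y of nugget4 in the frame of unit between -0.12 and -0.04 m or y of nugget7 in the frame of unit between -0.12 and -0.04 m) and (y of nugget2 in the frame of unit between -0.12 and -0.04 m or y of nugget5 in the frame of unit between -0.12 and -0.04 m or y of nugget8 in the frame of unit between -0.12 and -0.04 m)))), for 0.2 s.
At the end, for the whole second after the job is handed in: The window is shut (within 6 mm); all nuggets lie in the tray, at least two in each of the three compartments; every spent cartridge is in the crate; the shaker stands level and at rest on its cork mat, within 45 mm of the mat's middle; everything is released (all of step 2 and all of step 4 and horizontal distance between shaker and mat below 0.045 m and z of shaker in the frame of mat below 0.01 m and angle between shaker's own z axis and vertical below 0.1 rad and linear speed of shaker below 0.02 m/s and value of joint door below 0.006 m); the robot touches nothing.
It fails at once if a bystander (jar, bottle, funnel or flattened can) is pushed more than 30 mm or tipped (distance of any of jar, pet, can1, can2, funnel from where it was at the start of the episode above 0.03 m or angle between any of jar, pet, can1, can2, funnel's own z axis and vertical above 0.5 rad).
Of nugget0, nugget1, nugget2, nugget3, nugget4, nugget5, nugget6, nugget7, nugget8 only 7 to 9 are there at a start; the rules pass over those that are not, and their reading is None.
Of spent0, spent1, spent2 only 1 to 3 are there at a start; the rules pass over those that are not, and their reading is None.
At some moment in a run one of spent0, spent1, spent2, shaker may be knocked a few centimetres aside while the robot is not near it.
It also fails if it takes over 210 s, if anything falls off the work surface, if the arm or the gripper's body presses on something with over 40 N, if the wrist force passes 120 N, or if a joint passes its speed limit or range.

## Working session

There is one attempt and no reset: what is moved stays moved. The work goes in short steps, Python scripts to look and compute and a shell command to move; the robot and the scene stay as the last step left them, time stands still between calls to the robot, and variables do not carry over. Pictures are saved under pics/ and viewed, at most 14 in all, crops included, and the job is handed in when it is done.

```bash
mkdir -p pics; cat > h.py <<'E'
import numpy as np, cv2
from cell import ctrl
from scipy.spatial.transform import Rotation as R
def cap(n,save=None):
    c=ctrl.capture(n)
    c['R']=R.from_euler('xyz',c['orientation']).as_matrix(); c['t']=np.array(c['xyz'])
    if save: cv2.imwrite('pics/'+save,c['color'])
    return c
def ray(c,u,v,z):
    d=c['R']@np.array([(u-c['cx'])/c['fx'],(v-c['cy'])/c['fy'],1.]); s=(z-c['t'][2])/d[2]; return c['t']+s*d
def pix(c,p):
    q=c['R'].T@(np.array(p)-c['t']); return q[0]/q[2]*c['fx']+c['cx'],q[1]/q[2]*c['fy']+c['cy']
def pt(c,u,v):
    z=c['z_map'][int(v),int(u)]; return c['t']+c['R']@(z*np.array([(u-c['cx'])/c['fx'],(v-c['cy'])/c['fy'],1.]))
def cloud(c):
    v,u=np.mgrid[0:400,0:640]; z=c['z_map']
    return np.stack([(u-c['cx'])/c['fx']*z,(v-c['cy'])/c['fy']*z,z],-1)@c['R'].T+c['t']
E
python3 - <<'E'
from h import *
s=ctrl.sense(); print({k:np.round(v,3) for k,v in s.items()}, ctrl.grip_point_offset)
for n in ['side','top','wrist']:
    c=cap(n,n+'0.png'); print(n,c['t'],c['orientation'],c['fx'],c['cx'],c['cy'])
E
```

```text
{'time': np.float64(0.0), 'q': array([-1.195,  0.418, -0.01 ,  1.614,  0.005,  1.111, -0.053]), 'qvel': array([-0.   , -0.001,  0.   ,  0.   , -0.001,  0.001, -0.001]), 'joint_torque': array([ 0.0000e+00, -8.5125e+01,  6.3900e-01, -4.2601e+01, -4.9000e-02,
        1.8000e-02,  0.0000e+00]), 'position': array([0.253, 0.571, 0.205]), 'orientation': array([-3.14 ,  0.   ,  2.725]), 'force': array([-0.596,  0.518,  0.36 ]), 'moment': array([-0.042,  0.024, -0.008]), 'gripper_force': np.float64(0.0), 'grip_width': np.float64(0.094)} -0.0188
side [0.36559131 1.31622592 0.85303098] [-2.11454422 -0.01038079 -3.0137484 ] 377.4598924585165 320.85091190196476 200.80654513310625
top [0.24499154 0.06019698 1.5624247 ] [-2.96501522  0.026387   -1.57698813] 454.46065223794835 317.6426761056513 201.50250210880915
wrist [0.18782102 0.59966283 0.38432043] [2.89241101e+00 5.92774763e-04 1.15425657e+00] 300.2763524320249 315.38468519603066 202.4044378895663
```

View pics/top0.png

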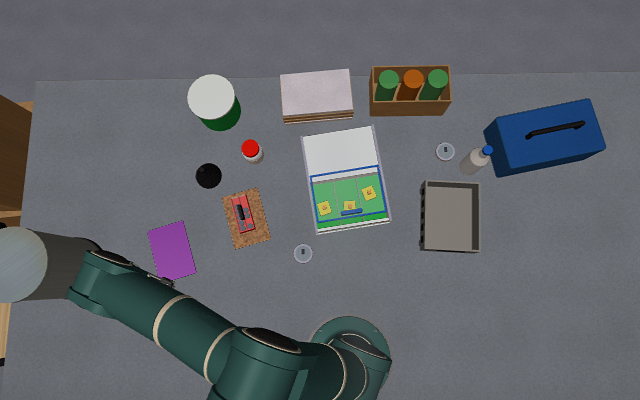

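View pics/side0.png

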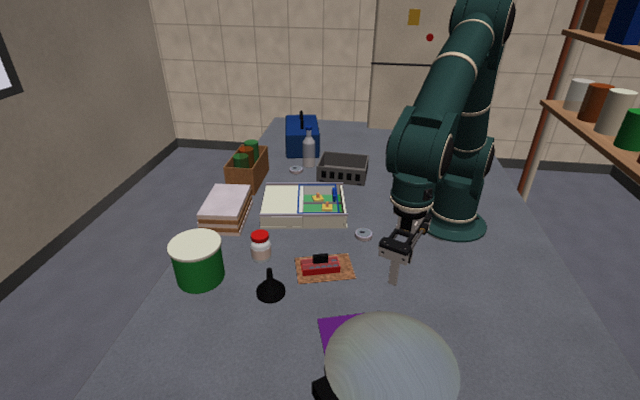

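The top view shows the unit (346,180) with three yellow cartridges at (324,207), (349,205) and (369,193), and the blue handle at (351,212). The crate is at (451,216), the brown mat at (246,217) with the red shaker at (243,213), and the purple mat (172,250) is a decoy. Also visible: jar (252,150), funnel (208,176), cans (303,253) and (445,151), bottle (478,158). Side view agrees.

Possible mix-ups:
- Mat: brown (246,217) against purple (172,250). I choose the brown one.
- Crate: grey (451,216) against the brown box (410,90) and the blue box (545,138). I choose the grey one.
- Shaker: red (243,213) against the red jar lid (252,150). I choose the one on the cork.

```bash
python3 - <<'E'
from h import *
a=cv2.imread('pics/top0.png')[110:260,190:490]; s=cv2.imread('pics/side0.png')[170:290,230:390]
a=cv2.resize(a,None,fx=2.66,fy=2.66,interpolation=cv2.INTER_CUBIC)
cv2.imwrite('pics/crop1.png',a[:600,:800])
c=cap('top'); h=cv2.cvtColor(c['color'],cv2.COLOR_BGR2HSV); P=cloud(c)
def comps(m,amin):
    n,l,st,ce=cv2.connectedComponentsWithStats(m.astype(np.uint8))
    return [(l==i,st[i],ce[i]) for i in range(1,n) if st[i][4]>=amin]
H,S,V=h[...,0],h[...,1],h[...,2]
for name,m,am in [('yellow',(H>22)&(H<34)&(S>90)&(V>120),15),('red',((H<5)|(H>174))&(S>150)&(V>80),30),('blue',(H>105)&(H<125)&(S>150)&(V>80),10),('cork',(H>5)&(H<18)&(S>80)&(V>60),200),('black',(V<45),60),('green',(H>45)&(H<75)&(S>100)&(V>100),50)]:
    for k,st,ce in comps(m,am):
        r=cv2.minAreaRect(np.argwhere(k)[:,::-1].astype(np.float32))
        print(name,st,np.round(ce,1),'rect',np.round(r[0],1),np.round(r[1],1),round(r[2],1),'xyz',np.round(np.median(P[k],0),3))
E
```

```text
yellow [362 186  14  15 115] [368.4 192.8] rect [368.3 192.6] [12.1 10.7] 63.4 xyz [ 0.539 -0.071  0.065]
yellow [317 201  14  15 118] [323.7 207.7] rect [323.8 207.7] [12.  11.1] 71.6 xyz [0.491 0.079 0.065]
yellow [344 201  12  10  78] [348.8 204.8] rect [348.9 204.9] [ 8.8 11.2] 81.9 xyz [ 0.501 -0.003  0.066]
red [241 139  18  18 240] [249.7 147.8] rect [249.6 147.8] [16.4 17.1] 71.6 xyz [0.692 0.323 0.101]
red [240 194  15  32 143] [246.4 208.4] rect [246.3 210.4] [32.3  7.1] 74.7 xyz [0.505 0.344 0.032]
red [233 198   7   7  34] [235.6 201. ] rect [235.6 200.9] [5.5 5.9] 78.7 xyz [0.523 0.38  0.033]
blue [ 496   99  110   69 4784] [550.  133.3] rect [550.6 132.8] [ 53.3 101.5] 78.1 xyz [ 0.71  -0.653  0.139]
blue [483 145  10  10  72] [487.7 149.4] rect [487.7 149.4] [8.5 8.9] 63.4 xyz [ 0.643 -0.426  0.209]
blue [310 165  77  58 311] [349.2 193. ] rect [348.  193.3] [47.6 70.6] 80.8 xyz [ 0.542 -0.012  0.065]
blue [341 209  21   5  61] [351.5 211. ] rect [351.1 211.1] [ 3.  20.2] 80.5 xyz [ 0.475 -0.014  0.095]
cork [ 369   65   83   51 2731] [408.8  92.3] rect [410.  90.] [50
[... 1610 characters left out ...]
1] [388.4  78.8] rect [388.4  78.8] [17.9 18.8] 63.4 xyz [ 0.899 -0.138  0.165]
green [357 175  28  38 597] [370.7 194. ] rect [370.1 193.8] [36.  21.5] 79.2 xyz [ 0.53  -0.082  0.065]
green [334 179  26  38 527] [346.3 193. ] rect [347.4 197.5] [35.7 21. ] 80.0 xyz [0.544 0.003 0.065]
green [313 182  25  39 535] [325.6 198.9] rect [325.3 201.1] [35.8 19.6] 80.5 xyz [0.528 0.07  0.065]
green [364 212  23   9 119] [374.7 216.4] rect [374.7 216.5] [ 5.4 22.2] 80.5 xyz [ 0.468 -0.095  0.01 ]
green [340 216  23   9 118] [351.3 220.1] rect [351.2 220.1] [ 5.2 22. ] 81.3 xyz [ 0.456 -0.015  0.01 ]
green [317 220  23   9 119] [327.5 224. ] rect [327.8 224. ] [ 5.4 22.4] 81.0 xyz [0.444 0.068 0.009]
```

View pics/crop1.png

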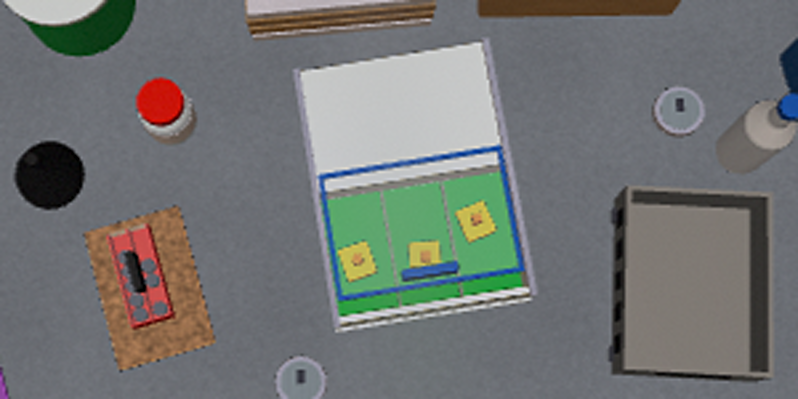

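The crop confirms the choices: brown cork mat with the shaker at crop (140,277), three yellow cartridges at (357,262), (425,255) and (475,220), and the grey crate. The window is already slightly ajar. Next I'll get a close wrist view of the shaker.

```bash
cat >> h.py <<'E'
def to(x,y,z,yaw,Rex=None):
    "fractions (offset, turn) from present pose to TCP target pointing down with yaw, extra tool-frame rotation vector Rex (deg)"
    s=ctrl.sense(); A=R.from_euler('xyz',s['orientation']); B=R.from_euler('xyz',[np.pi,0,yaw])
    if Rex is not None: B=B*R.from_rotvec(np.radians(Rex))
    o=A.inv().apply(np.array([x,y,z])-s['position'])/0.2; t=(A.inv()*B).as_rotvec()/np.pi
    print('at',np.round(s['position'],4),np.round(s['orientation'],3),'t',round(s['time'],2),'-> offset',np.round(o,4).tolist(),'turn',np.round(t,4).tolist())
E
python3 -c "
from h import *
to(.5,.28,.25,1.736)"
```

```text
at [0.2529 0.5713 0.2051] [-3.141  0.     2.725] t 0.2 -> offset [-1.7192, -0.8318, -0.2239] turn [-0.0002, 0.0001, 0.3147]
```

```bash
python3 -m creep '[{"turn":[0,0,0.05],"offset":[-0.25,-0.1,-0.2],"jaw":1},{"turn":[0,0,0.1],"offset":[-0.5,-0.25,-0.22],"jaw":1},{"turn":[0,0,0.157],"offset":[-0.86,-0.416,-0.22],"jaw":1},{"turn":[0,0,0.157],"offset":[-0.86,-0.416,-0.22],"jaw":1}]'; python3 -c "
from h import *
to(.5,.28,.25,1.736)"
```

```text
time: 0.7
position: [0.3793, 0.4226, 0.2498]
orientation: [3.141, 0.001, 2.225]
force: [-0.7, 0.7, 0.1]
grip_width: 0.094
gripper_force: 0.0
at [0.3793 0.4226 0.2498] [3.141e+00 1.000e-03 2.225e+00] t 0.7 -> offset [-0.9333, 0.0453, -0.0002] turn [0.0002, 0.0002, 0.1555]
```

```bash
python3 -m creep '[{"turn":[0,0,0.05],"offset":[-0.3,0,0],"jaw":1},{"turn":[0,0,0.1],"offset":[-0.6,0.03,0],"jaw":1},{"turn":[0,0,0.155],"offset":[-0.93,0.045,0],"jaw":1},{"turn":[0,0,0.155],"offset":[-0.93,0.045,0],"jaw":1},{"turn":[0,0,0.155],"offset":[-0.93,0.045,0],"jaw":1}]'; python3 - <<'E'
from h import *
c=cap('wrist','w1.png')
to(.475,-.014,.2,1.736)
t=cap('top','t1.png')
E
```

```text
time: 1.32
position: [0.4974, 0.2853, 0.2491]
orientation: [-3.141, -0.0, 1.747]
force: [0.1, 0.9, -0.2]
grip_width: 0.0937
gripper_force: 0.0
at [0.497  0.2859 0.2492] [-3.141 -0.     1.748] t 1.38 -> offset [-1.4567, -0.3725, 0.2458] turn [-0.0002, -0.0001, 0.0039]
```

View pics/w1.png

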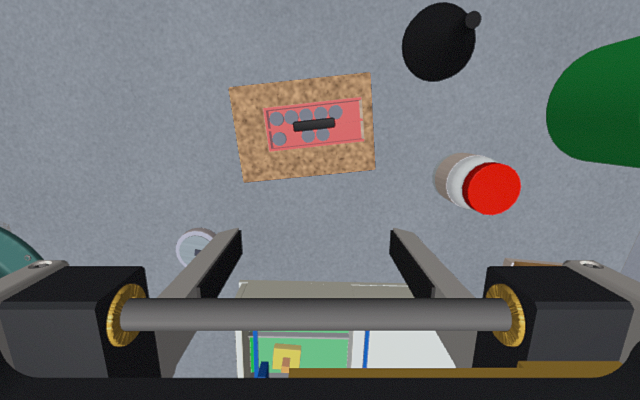

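The wrist picture shows the shaker on the cork at (314,124). Nuggets fill the upper lane from the left end (277 to 336), and the lower lane shows about (280,140), (308,136) and (322,134). I'll zoom in to find the mouth.

```bash
python3 - <<'E'
import cv2
a=cv2.imread('pics/w1.png')[65:190,225:385]
cv2.imwrite('pics/crop2.png',cv2.resize(a,None,fx=4.5,fy=4.5,interpolation=cv2.INTER_CUBIC))
E
```

```text
(no output)
```

View pics/crop2.png

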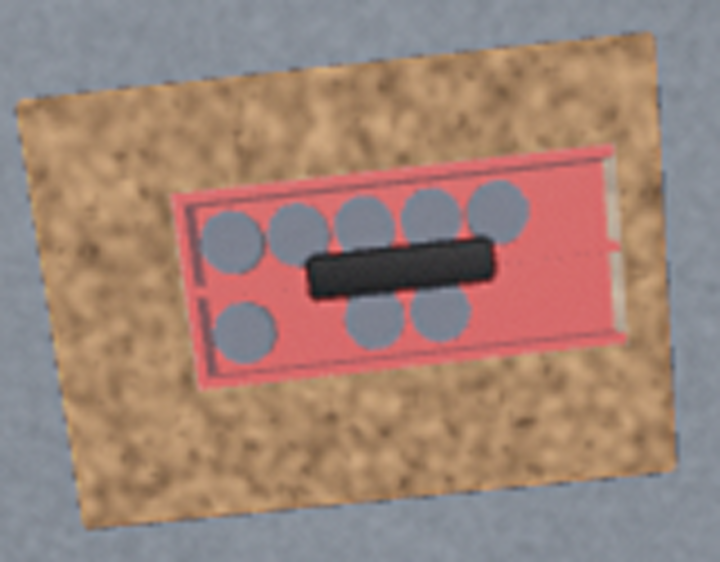

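The crop shows 8 nuggets, five in the upper (+y) lane and three in the lower one. The closed back is on the left, and the open mouth is on the right (crop x≈615), which is world +x. Next is the door; I'll move above the handle.

```bash
python3 -m creep '[{"turn":[0,0,0],"offset":[-0.3,-0.1,0],"jaw":1},{"turn":[0,0,0],"offset":[-0.6,-0.2,0],"jaw":1},{"turn":[0,0,0],"offset":[-0.9,-0.3725,0],"jaw":1},{"turn":[0,0,0.004],"offset":[-0.9,-0.37,0],"jaw":1},{"turn":[0,0,0.004],"offset":[-0.9,-0.37,0],"jaw":1}]'; python3 - <<'E'
from h import *
c=cap('wrist','w2.png'); h=cv2.cvtColor(c['color'],cv2.COLOR_BGR2HSV); P=cloud(c)
H,S,V=cv2.split(h)
def show(name,m,am):
    n,l,st,ce=cv2.connectedComponentsWithStats(m.astype(np.uint8))
    for i in range(1,n):
        if st[i][4]<am: continue
        k=l==i; r=cv2.minAreaRect(np.argwhere(k)[:,::-1].astype(np.float32))
        print(name,st[i],np.round(r[0],1),np.round(r[1],1),round(r[2],1),'xyz',np.round(np.median(P[k],0),3), 'min',np.round(np.percentile(P[k],2,0),3),'max',np.round(np.percentile(P[k],98,0),3))
show('yellow',(H>22)&(H<34)&(S>90)&(V>120),60)
show('orange',(H>8)&(H<20)&(S>140)&(V>120),20)
show('blue',(H>105)&(H<125)&(S>120)&(V>60),60)
to(.475,-.014,.2,1.736)
E
```

```text
time: 2.05
position: [0.456, 0.0955, 0.2498]
orientation: [3.141, -0.001, 1.734]
force: [0.5, 1.0, 0.2]
grip_width: 0.094
gripper_force: 0.0
yellow [326 187  35  27 683] [343.2 198.2] [27.2 31.3] 81.9 xyz [0.491 0.085 0.064] min [0.472 0.066 0.063] max [0.513 0.1   0.066]
yellow [321 240  30  30 639] [334.7 254.6] [29.5 27.2] 4.4 xyz [0.496 0.012 0.064] min [ 0.478 -0.01   0.063] max [0.515 0.027 0.066]
yellow [342 284  30  14 339] [356.5 290.5] [13. 29.] 90.0 xyz [ 0.536 -0.04   0.064] min [ 0.516 -0.05   0.063] max [ 0.554 -0.028  0.066]
orange [332 259   8   7  29] [335.5 262. ] [7. 6.] 0.0 xyz [ 0.499 -0.002  0.065] min [ 0.495 -0.006  0.063] max [0.503 0.003 0.066]
blue [ 304  181  133  118 1258] [370.  239.5] [117. 132.] 90.0 xyz [0.507 0.098 0.065] min [ 0.445 -0.048  0.063] max [0.613 0.121 0.066]
blue [312 246   9  52 456] [316.  271.5] [51.  8.] 90.0 xyz [ 0.474 -0.005  0.094] min [ 0.466 -0.038  0.074] max [0.482 0.02  0.096]
blue [305 331 116  15 546] [362.5 338. ] [115.  14.] 0.0 xyz [ 0.559 -0.117  0.065] min [ 0.477 -0.131  0.063] max [ 0.637 -0.089  0.066]
at [0.4562 0.0961 0.2496] [ 3.141 -0.     1.735] t 2.1 -> offset [-0.5583, 0.0027, 0.248] turn [0.0001, -0.0001, -0.0004]
```

View pics/w2.png

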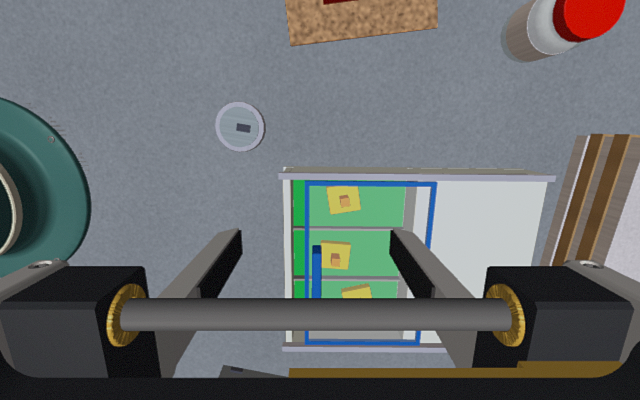

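The wrist view shows the handle at (316,271) with the unit edges square to the image, so the tool yaw matches the unit. I'll lower straddling the bar and grip it.

```bash
python3 -m creep '[{"turn":[0,0,0],"offset":[-0.28,0,0.1],"jaw":1},{"turn":[0,0,0],"offset":[-0.56,0,0.25],"jaw":1},{"turn":[0,0,0],"offset":[-0.56,0,0.5],"jaw":0.5},{"turn":[0,0,0],"offset":[-0.56,0,0.7],"jaw":0.3},{"turn":[0,0,0],"offset":[-0.56,0,0.88],"jaw":0},{"turn":[0,0,0],"offset":[-0.56,0,0.88],"jaw":-0.5},{"turn":[0,0,0],"offset":[-0.56,0,0.88],"jaw":-1},{"turn":[0,0,0],"offset":[-0.56,0,0.88],"jaw":-1}]' 15; python3 -m creep '[{"turn":[0,0,0],"offset":[0,0,0],"jaw":-1},{"turn":[0,0,0],"offset":[0,0,0],"jaw":-1},{"turn":[0,0,0],"offset":[0,0.1,0],"jaw":-1},{"turn":[0,0,0],"offset":[0,0.2,0],"jaw":-1},{"turn":[0,0,0],"offset":[0,0.3,0],"jaw":-1},{"turn":[0,0,0],"offset":[0,0.4,0],"jaw":-1},{"turn":[0,0,0],"offset":[0,0.5,0],"jaw":-1},{"turn":[0,0,0],"offset":[0,0.5,0],"jaw":-1}]'
```

```text
time: 3.1
position: [0.4751, -0.0157, 0.0748]
orientation: [3.139, -0.0, 1.733]
force: [0.3, -0.2, -0.2]
grip_width: 0.0373
gripper_force: 0.0
time: 4.1
position: [0.5741, -0.0007, 0.0736]
orientation: [3.14, 0.001, 1.732]
force: [2.0, -3.3, 1.3]
grip_width: 0.0119
gripper_force: 15.0
```

```bash
python3 -m creep '[{"turn":[0,0,0],"offset":[0,0.06,0],"jaw":-1},{"turn":[0,0,0],"offset":[0,0.12,0],"jaw":-1},{"turn":[0,0,0],"offset":[0,0.12,0],"jaw":-1}]';python3 -m creep '[{"turn":[0,0,0],"offset":[0,0.04,0],"jaw":-1},{"turn":[0,0,0],"offset":[0,0.08,0],"jaw":-1},{"turn":[0,0,0],"offset":[0,0.08,0],"jaw":-1}]'; python3 - <<'E'
from h import *
c=cap('top','t2.png'); h=cv2.cvtColor(c['color'],cv2.COLOR_BGR2HSV); P=cloud(c); H,S,V=cv2.split(h)
m=((H>45)&(H<75)&(S>100)&(V>80)).astype(np.uint8); m[:165]=0; m[:,:300]=0;m[:,400:]=0
m|=((H>8)&(H<34)&(S>90)&(np.indices(H.shape)[0]>165)&(np.abs(np.indices(H.shape)[1]-350)<45)).astype(np.uint8)
k=np.argwhere(m)[:,::-1].astype(np.float32); r=cv2.minAreaRect(k); b=cv2.boxPoints(r); print(r)
for u in b: print(np.round(ray(c,u[0],u[1],.008),4))
E
```

```text
time: 4.47
position: [0.5971, 0.0029, 0.0737]
orientation: [3.141, 0.001, 1.731]
force: [3.0, -4.8, -1.2]
grip_width: 0.0119
gripper_force: 15.0
time: 4.85
position: [0.6101, 0.005, 0.0733]
orientation: [-3.137, 0.0, 1.731]
force: [-13.6, -5.2, 11.3]
grip_width: 0.0122
gripper_force: 15.0
((348.20123291015625, 201.2960205078125), (44.2532844543457, 69.27249145507812), 80.36246490478516)
[0.5806 0.1247 0.008 ]
[ 0.6193 -0.1148  0.008 ]
[ 0.4649 -0.1356  0.008 ]
[0.427  0.0997 0.008 ]
```

```bash
python3 -m creep '[{"turn":[0,0,0],"offset":[0,-0.02,0],"jaw":-0.6},{"turn":[0,0,0],"offset":[0,-0.02,0],"jaw":0},{"turn":[0,0,0],"offset":[0,-0.02,0],"jaw":0},{"turn":[0,0,0],"offset":[0,-0.02,-0.3],"jaw":0.3},{"turn":[0,0,0],"offset":[-0.1,-0.3,-0.7],"jaw":0.3},{"turn":[0,0,0],"offset":[-0.25,-0.5,-0.8],"jaw":0.3},{"turn":[0,0,0],"offset":[-0.45,-0.5,-0.8],"jaw":0.3},{"turn":[0,0,0],"offset":[-0.45,-0.5,-0.8],"jaw":0.3}]'; cat > cart.py <<'E'
from h import *
U=np.array([.522,-.008,0]); RU=R.from_euler('z',.163)
for n in ['wrist','top']:
    c=cap(n,n+'_cart%d.png'%int(ctrl.sense()['time']*10)); h=cv2.cvtColor(c['color'],cv2.COLOR_BGR2HSV); H,S,V=cv2.split(h); P=cloud(c)
    m=((H>8)&(H<34)&(S>100)&(V>90)).astype(np.uint8)
    a,l,st,ce=cv2.connectedComponentsWithStats(m)
    for i in range(1,a):
        if st[i][4]<25: continue
        k=l==i; p=P[k]; q=RU.inv().apply(np.median(p,0)-U)
        if p.ptp(0)[:2].max()>.075 if hasattr(p,'ptp') else np.ptp(p,0)[:2].max()>.09: continue
        kn=k&(H<21); zt=P[kn&(P[...,2]>np.percentile(p[:,2],95)-.006)]
        r=cv2.minAreaRect(np.float32(p[(p[:,2]<np.percentile(p[:,2],50)+.004)][:,:2]*1000))
        print(n,ce[i].round(1),st[i][4],'med',np.round(np.median(p,0),4),'unit',np.round(q,3),'knob',np.round(np.mean(P[kn],0),4) if kn.any() else None,np.round(np.mean(zt,0),4) if len(zt) else None,'box',np.round(r[0]),np.round(r[1]),round(r[2],1))
E
python3 cart.py
```

```text
time: 5.9
position: [0.5277, -0.1022, 0.2353]
orientation: [3.139, 0.001, 1.727]
force: [1.4, -0.1, -1.0]
grip_width: 0.0613
gripper_force: 0.0
wrist [305.8 107.6] 1150 med [ 0.5026 -0.0124  0.0222] unit [-0.02  -0.001  0.022] knob [ 0.5048 -0.0147  0.0419] [ 0.5048 -0.0147  0.0419] box [502. -12.] [44. 41.] 4.7
wrist [334.6 165.7] 1015 med [ 0.5495 -0.0771  0.0222] unit [ 0.016 -0.073  0.022] knob [ 0.5487 -0.0768  0.0472] [ 0.5488 -0.0777  0.0515] box [550. -79.] [43. 40.] 22.5
wrist [197.2 291.7] 29 med [ 0.4921 -0.079   0.3434] unit [-0.041 -0.065  0.343] knob [ 0.4921 -0.079   0.3437] [ 0.4921 -0.079   0.3437] box [492. -79.] [1. 4.] 4.5
wrist [443.6 316.2] 723 med [ 0.5542 -0.0711  0.3512] unit [ 0.022 -0.067  0.351] knob [ 0.5541 -0.0723  0.349 ] [ 0.5541 -0.0734  0.3519] box [555. -73.] [ 2. 15.] 8.0
wrist [182.9 319.3] 374 med [ 0.4919 -0.0808  0.3525] unit [-0.042 -0.067  0.353] knob [ 0.4922 -0.0823  0.3514] [ 0.4923 -0.0831  0.352 ] box [492. -83.] [ 2. 15.] 7.0
wrist [405.9 370.9] 4060 med [ 0.5476 -0.0803  0.3598] unit [ 0.014 -0.076  0.36 ] knob [ 0.5442 -0.0807  0.3599] [ 0.5442 -0.0807  0.3599] box [540. -81.] [76.  4.] 8.8
top [ 26.4 105.2] 106 med [ 0.9334  1.2274 -0.0814] unit [ 0.606  1.152 -0.081] knob [ 0.9306  1.2313 -0.0795] [ 0.9236  1.2188 -0.0681] box [ 940. 1236.] [72. 38.] 60.2
top [349.1 206.9] 143 med [ 0.4994 -0.0082  0.0232] unit [-0.022  0.003  0.023] knob [ 0.4964 -0.0089  0.0361] [ 0.5004 -0.0093  0.0425] box [500. -10.] [43. 38.] 0.3
top [  9.7 213.5] 134 med [ 0.5071  1.2516 -0.0824] unit [ 0.19   1.245 -0.082] knob [ 0.506   1.2505 -0.0824] [ 0.5068  1.2478 -0.0789] box [ 505. 1249.] [24. 77.] 2.0
```

```bash
python3 -c "
from h import *
to(.5495,-.078,.026,1.963)"
```

```text
at [ 0.5282 -0.0984  0.2335] [ 3.141 -0.     1.732] t 6.0 -> offset [0.0836, 0.1211, 1.0377] turn [0.0001, -0.0, -0.0737]
```

```bash
python3 -m creep '[{"turn":[0,0,-0.04],"offset":[0.08,0.12,0.2],"jaw":0.2},{"turn":[0,0,-0.074],"offset":[0.084,0.121,0.4],"jaw":0.2},{"turn":[0,0,-0.074],"offset":[0.084,0.121,0.6],"jaw":0.2},{"turn":[0,0,-0.074],"offset":[0.084,0.121,0.6],"jaw":0.2}]'; python3 -c "
from h import *
to(.5495,-.078,.026,1.963)"
```

```text
time: 6.5
position: [0.5477, -0.0768, 0.1109]
orientation: [-3.136, -0.002, 1.966]
force: [-0.5, 0.2, 0.9]
grip_width: 0.0561
gripper_force: 0.0
at [ 0.5477 -0.0768  0.1109] [-3.136e+00 -2.000e-03  1.966e+00] t 6.5 -> offset [-0.0097, 0.0084, 0.4243] turn [-0.0016, -0.0006, 0.0009]
```

```bash
python3 -m creep '[{"turn":[0,0,0],"offset":[0,0,0.2],"jaw":0.2},{"turn":[0,0,0],"offset":[0,0,0.35],"jaw":0.2},{"turn":[0,0,0],"offset":[0,0,0.435],"jaw":0.2},{"turn":[0,0,0],"offset":[0,0,0.435],"jaw":-0.3},{"turn":[0,0,0],"offset":[0,0,0.435],"jaw":-1},{"turn":[0,0,0],"offset":[0,0,0.435],"jaw":-1},{"turn":[0,0,0],"offset":[0,0,0.435],"jaw":-1},{"turn":[0,0,0],"offset":[0,0,0.435],"jaw":-1}]' 20; python3 -m creep '[{"turn":[0,0,0],"offset":[0,0,-0.15],"jaw":-1},{"turn":[0,0,0],"offset":[0,0,-0.4],"jaw":-1},{"turn":[0,0,0],"offset":[0,0,-0.65],"jaw":-1},{"turn":[0,0,0],"offset":[0,0,-0.7],"jaw":-1},{"turn":[0,0,0],"offset":[0,0,-0.7],"jaw":-1}]';python3 - <<'E'
from h import *
c=cap('top','t3.png'); h=cv2.cvtColor(c['color'],cv2.COLOR_BGR2HSV); P=cloud(c)
# crate: points z .07-.09 in region
m=(P[...,2]>.066)&(P[...,2]<.095)&(P[...,0]>.3)&(P[...,0]<.64)&(P[...,1]<-.16)&(P[...,1]>-.42)
p=P[m]; r=cv2.minAreaRect(np.float32(p[:,:2]*1000)); print(len(p),r)
to(.48,-.27,.16,1.963)
E
```

```text
time: 7.5
position: [0.5494, -0.0781, 0.0268]
orientation: [3.141, 0.0, 1.965]
force: [-0.6, -0.1, 6.7]
grip_width: 0.0118
gripper_force: 20.0
time: 8.12
position: [0.5493, -0.078, 0.1665]
orientation: [3.141, 0.0, 1.965]
force: [0.2, -0.8, -0.7]
grip_width: 0.0117
gripper_force: 20.0
479 ((492.5718994140625, -336.3717346191406), (175.7194366455078, 297.1403503417969), 88.10176086425781)
at [ 0.5488 -0.0779  0.1656] [-3.141 -0.     1.965] t 8.18 -> offset [-0.7547, -0.6861, 0.0283] turn [-0.0003, -0.0001, 0.0005]
```

```bash
python3 - <<'E'
from h import *
c=cap('top')
b=[ray(c,*u,.08) for u in [(426,180),(480.5,183.5),(479.5,252),(424,250.5)]]
print(np.round(b,3)); m=np.mean(b,0); print(m)
P=cloud(c); 
for u in [(452,216),(440,200),(465,235)]: print(np.round(P[u[1],u[0]],3))
to(*m[:2],.16,1.963)
E
```

```text
[[ 0.578 -0.263  0.08 ]
 [ 0.564 -0.441  0.08 ]
 [ 0.339 -0.423  0.08 ]
 [ 0.345 -0.245  0.08 ]]
[ 0.45677466 -0.34297302  0.08      ]
[ 0.467 -0.36   0.012]
[ 0.524 -0.323  0.007]
[ 0.402 -0.401  0.008]
at [ 0.5485 -0.078   0.1652] [-3.140e+00 -1.000e-03  1.965e+00] t 8.22 -> offset [-1.0475, -0.9321, 0.0269] turn [-0.0005, -0.0002, 0.0005]
```

```bash
python3 -m creep '[{"turn":[0,0,0],"offset":[-0.3,-0.15,0],"jaw":-1},{"turn":[0,0,0],"offset":[-0.6,-0.3,0],"jaw":-1},{"turn":[0,0,0],"offset":[-0.9,-0.5,0],"jaw":-1},{"turn":[0,0,0],"offset":[-1,-0.64,0],"jaw":-1},{"turn":[0,0,0],"offset":[-1,-0.64,0],"jaw":-1}]'; python3 -c "
from h import *
to(.512,-.338,.032,1.963)"
```

```text
time: 8.85
position: [0.5046, -0.3159, 0.1651]
orientation: [-3.139, -0.0, 1.958]
force: [0.1, 1.2, 0.6]
grip_width: 0.0117
gripper_force: 20.0
at [ 0.5046 -0.3159  0.1651] [-3.139 -0.     1.958] t 8.85 -> offset [-0.1164, -0.0057, 0.6654] turn [-0.0009, -0.0001, -0.0016]
```

```bash
python3 -m creep '[{"turn":[0,0,0],"offset":[-0.11,0,0.2],"jaw":-1},{"turn":[0,0,0],"offset":[-0.11,0,0.45],"jaw":-1},{"turn":[0,0,0],"offset":[-0.11,0,0.66],"jaw":-1},{"turn":[0,0,0],"offset":[-0.11,0,0.66],"jaw":-1},{"turn":[0,0,0],"offset":[-0.11,0,0.66],"jaw":0},{"turn":[0,0,0],"offset":[-0.11,0,0.66],"jaw":0.2},{"turn":[0,0,0],"offset":[-0.11,0,0.4],"jaw":0.2},{"turn":[0,0,0],"offset":[-0.11,0,0],"jaw":0.2}]';  python3 -m creep '[{"turn":[0,0,0],"offset":[0,0,-0.1],"jaw":0.2},{"turn":[0,0,0.04],"offset":[0.3,0.15,-0.2],"jaw":0.2},{"turn":[0,0,0.08],"offset":[0.6,0.25,-0.2],"jaw":0.2},{"turn":[0,0,0.1],"offset":[0.8,0.35,-0.2],"jaw":0.2},{"turn":[0,0,0.1],"offset":[0.99,0.45,-0.2],"jaw":0.2},{"turn":[0,0,0.1],"offset":[0.99,0.45,-0.2],"jaw":0.2}]'; python3 cart.py; python3 -c "
from h import *
to(.5035,-.0125,.15,1.653)"
```

```text
time: 9.85
position: [0.516, -0.332, 0.1511]
orientation: [-3.141, -0.0, 1.964]
force: [1.3, -0.4, 0.9]
grip_width: 0.0485
gripper_force: 0.0
time: 10.6
position: [0.5239, -0.1113, 0.1894]
orientation: [3.141, -0.001, 1.656]
force: [-1.0, 0.0, -0.3]
grip_width: 0.0564
gripper_force: 0.0
wrist [635.3  73.3] 43 med [0.8202 0.0346 0.0592] unit [ 0.301 -0.006  0.059] knob [0.8201 0.0345 0.0594] [0.8201 0.0346 0.0598] box [820.  35.] [ 3. 11.] 8.8
wrist [607.6  77.8] 41 med [0.8234 0.0355 0.0283] unit [ 0.304 -0.006  0.028] knob [0.8233 0.0354 0.0277] [0.8233 0.0347 0.0297] box [823.  35.] [ 2. 10.] 2.3
wrist [303.1  98.4] 1484 med [ 0.5026 -0.0129  0.0222] unit [-0.02  -0.002  0.022] knob [ 0.5011 -0.0158  0.0405] [ 0.5009 -0.0157  0.0406] box [502. -13.] [43. 39.] 4.6
wrist [206.4 291.7] 25 med [ 0.4925 -0.0858  0.2972] unit [-0.042 -0.072  0.297] knob [ 0.4925 -0.086   0.2974] [ 0.4925 -0.086   0.2974] box [492. -86.] [4. 1.] 88.4
wrist [434.1 316. ] 703 med [ 0.5504 -0.0825  0.3051] unit [ 0.016 -0.078  0.305] knob [ 0.5503 -0.0836  0.3031] [ 0.5503 -0.0844  0.3056] box [551. -85.] [ 
[... 266 characters left out ...]
[ 0.9311  1.2322 -0.0808] [ 0.9279  1.2257 -0.0696] box [ 939. 1236.] [71. 36.] 60.2
top [323.8 207.8] 141 med [0.4969 0.0775 0.023 ] unit [-0.011  0.088  0.023] knob [0.4943 0.0771 0.0358] [0.4977 0.0772 0.0403] box [498.  78.] [44. 38.] 19.3
top [349.1 206.9] 143 med [ 0.4988 -0.0081  0.0233] unit [-0.023  0.004  0.023] knob [ 0.4961 -0.0089  0.0379] [ 0.5002 -0.0093  0.0438] box [500. -10.] [38. 43.] 89.3
top [  9.7 213.5] 134 med [ 0.5064  1.2499 -0.0811] unit [ 0.189  1.244 -0.081] knob [ 0.5058  1.2493 -0.0808] [ 0.5051  1.2468 -0.0758] box [ 505. 1250.] [25. 81.] 1.8
at [ 0.5234 -0.1151  0.1895] [3.141 0.    1.651] t 10.7 -> offset [0.5192, -0.0583, 0.1972] turn [0.0003, 0.0, -0.0006]
```

```bash
python3 -m creep '[{"turn":[0,0,0],"offset":[0.25,-0.03,0],"jaw":0.2},{"turn":[0,0,0],"offset":[0.515,-0.067,0.1],"jaw":0.2},{"turn":[0,0,0],"offset":[0.515,-0.067,0.3],"jaw":0.2},{"turn":[0,0,0],"offset":[0.515,-0.067,0.55],"jaw":0.2},{"turn":[0,0,0],"offset":[0.515,-0.067,0.75],"jaw":0.2},{"turn":[0,0,0],"offset":[0.515,-0.067,0.815],"jaw":0.2},{"turn":[0,0,0],"offset":[0.515,-0.067,0.815],"jaw":-0.3},{"turn":[0,0,0],"offset":[0.515,-0.067,0.815],"jaw":-1}]' 20; python3 -m creep '[{"turn":[0,0,0],"offset":[0,0,0],"jaw":-1},{"turn":[0,0,0],"offset":[0,0,0],"jaw":-1},{"turn":[0,0,0],"offset":[0,0,-0.2],"jaw":-1},{"turn":[0,0,0],"offset":[0,0,-0.45],"jaw":-1},{"turn":[0,0,0],"offset":[-0.2,0,-0.7],"jaw":-1},{"turn":[0,0,0],"offset":[-0.5,0,-0.7],"jaw":-1},{"turn":[0,0,0],"offset":[-0.8,0,-0.7],"jaw":-1},{"turn":[0,0,0],"offset":[-0.8,0,-0.7],"jaw":-1}]'; python3 -c "
from h import *
to(.457,-.343,.032,1.653)"
```

```text
time: 11.7
position: [0.5028, -0.0136, 0.0274]
orientation: [3.139, 0.0, 1.65]
force: [0.5, -0.3, 0.3]
grip_width: 0.04
gripper_force: 0.0
time: 12.7
position: [0.5138, -0.1775, 0.1665]
orientation: [3.141, 0.002, 1.644]
force: [-0.1, 0.1, 0.2]
grip_width: 0.0005
gripper_force: 0.0
at [ 0.5138 -0.1775  0.1665] [3.141e+00 2.000e-03 1.644e+00] t 12.7 -> offset [-0.8034, -0.3443, 0.674] turn [0.0002, 0.0006, -0.0028]
```

The fingers hadn't finished closing before the lift. I'll re-measure before trying again.

```bash
python3 -m creep '[{"turn":[0,0,0],"offset":[0.1,0,-0.15],"jaw":0.2},{"turn":[0,0,0],"offset":[0.32,0,-0.15],"jaw":0.2},{"turn":[0,0,0],"offset":[0.32,0,-0.15],"jaw":0.2},{"turn":[0,0,0],"offset":[0.32,0,-0.15],"jaw":0.2}]'; python3 cart.py | grep -v '0\.[23]...\] unit'; python3 -c "
from h import *
to(.502,-.013,.026,1.653)"
```

```text
time: 13.2
position: [0.5094, -0.1086, 0.1961]
orientation: [3.141, -0.0, 1.651]
force: [-0.4, 0.1, 0.9]
grip_width: 0.0367
gripper_force: 0.0
wrist [613.7  82.3] 66 med [0.8232 0.0338 0.0278] unit [ 0.304 -0.008  0.028] knob [0.8232 0.0341 0.0278] [0.8232 0.0343 0.0295] box [824.  34.] [ 4. 13.] 5.5
wrist [315.7 101.9] 1418 med [ 0.5022 -0.0123  0.0223] unit [-0.02  -0.001  0.022] knob [ 0.5031 -0.0168  0.0419] [ 0.5031 -0.0168  0.0419] box [502. -12.] [43. 39.] 4.3
top [ 26.4 105.2] 106 med [ 0.9337  1.2299 -0.0811] unit [ 0.607  1.155 -0.081] knob [ 0.9308  1.2315 -0.0799] [ 0.9287  1.2298 -0.0734] box [ 939. 1236.] [75. 38.] 62.4
top [323.8 207.8] 141 med [0.4974 0.0776 0.0238] unit [-0.01   0.088  0.024] knob [0.495  0.0773 0.0361] [0.4974 0.0772 0.0425] box [497.  78.] [43. 38.] 17.4
at [ 0.5093 -0.1095  0.196 ] [-3.142  0.     1.65 ] t 13.3 -> offset [0.484, 0.0015, 0.8499] turn [-0.0, 0.0001, -0.0011]
```

Unmoved at (0.502,-0.0125), so the fingers simply closed too late. Retrying with more closing time.

```bash
python3 -m creep '[{"turn":[0,0,0],"offset":[0.25,0,0],"jaw":0},{"turn":[0,0,0],"offset":[0.484,0.003,0.1],"jaw":0},{"turn":[0,0,0],"offset":[0.484,0.003,0.3],"jaw":0},{"turn":[0,0,0],"offset":[0.484,0.003,0.55],"jaw":0},{"turn":[0,0,0],"offset":[0.484,0.003,0.75],"jaw":0},{"turn":[0,0,0],"offset":[0.484,0.003,0.85],"jaw":0},{"turn":[0,0,0],"offset":[0.484,0.003,0.85],"jaw":0},{"turn":[0,0,0],"offset":[0.484,0.003,0.85],"jaw":-1}]' 20; python3 -m creep '[{"turn":[0,0,0],"offset":[0,0,0],"jaw":-1},{"turn":[0,0,0],"offset":[0,0,0],"jaw":-1},{"turn":[0,0,0],"offset":[0,0,0],"jaw":-1},{"turn":[0,0,0],"offset":[0,0,0],"jaw":-1},{"turn":[0,0,0],"offset":[0,0,-0.1],"jaw":-1},{"turn":[0,0,0],"offset":[0,0,-0.4],"jaw":-1},{"turn":[0,0,0],"offset":[0,0,-0.7],"jaw":-1},{"turn":[0,0,0],"offset":[-0.1,0,-0.7],"jaw":-1}]'
```

```text
time: 14.3
position: [0.5028, -0.0129, 0.0268]
orientation: [3.141, 0.0, 1.65]
force: [-0.6, 0.4, 1.9]
grip_width: 0.04
gripper_force: 0.0
time: 15.3
position: [0.506, -0.0314, 0.1699]
orientation: [3.135, -0.001, 1.653]
force: [-0.6, -0.2, -0.8]
grip_width: 0.012
gripper_force: 20.0
```

```bash
python3 -m creep '[{"turn":[0,0,0],"offset":[-0.3,-0.05,0],"jaw":-1},{"turn":[0,0,0],"offset":[-0.6,-0.15,0],"jaw":-1},{"turn":[0,0,0],"offset":[-0.9,-0.25,0],"jaw":-1},{"turn":[0,0,0],"offset":[-1,-0.35,0],"jaw":-1},{"turn":[0,0,0],"offset":[-1,-0.35,0],"jaw":-1}]';  python3 -c "
from h import *
to(.457,-.343,.032,1.653)"
```

```text
time: 15.92
position: [0.4486, -0.2392, 0.1661]
orientation: [-3.141, 0.0, 1.646]
force: [-0.4, 0.6, -0.3]
grip_width: 0.0117
gripper_force: 20.0
at [ 0.4486 -0.2392  0.1661] [-3.141  0.     1.646] t 15.93 -> offset [-0.5206, 0.003, 0.6705] turn [-0.0001, 0.0001, -0.0021]
```

```bash
python3 -m creep '[{"turn":[0,0,0],"offset":[-0.25,0,0.05],"jaw":-1},{"turn":[0,0,0],"offset":[-0.52,0,0.2],"jaw":-1},{"turn":[0,0,0],"offset":[-0.52,0,0.45],"jaw":-1},{"turn":[0,0,0],"offset":[-0.52,0,0.67],"jaw":-1},{"turn":[0,0,0],"offset":[-0.52,0,0.67],"jaw":0},{"turn":[0,0,0],"offset":[-0.52,0,0.67],"jaw":0},{"turn":[0,0,0],"offset":[-0.52,0,0.6],"jaw":0},{"turn":[0,0,0],"offset":[-0.52,0,0.3],"jaw":0}]';python3 -m creep '[{"turn":[0,0,0],"offset":[0,0,-0.3],"jaw":0},{"turn":[0,0,-0.01],"offset":[0.2,0.05,-0.5],"jaw":0},{"turn":[0,0,-0.02],"offset":[0.5,0.15,-0.5],"jaw":0},{"turn":[0,0,-0.04],"offset":[0.8,0.25,-0.5],"jaw":0},{"turn":[0,0,-0.079],"offset":[1,0.35,-0.5],"jaw":0},{"turn":[0,0,-0.079],"offset":[1,0.35,-0.5],"jaw":0}]'; python3 -c "
from h import *
to(.499,-.02,.2,1.894)"
```

```text
time: 16.92
position: [0.4577, -0.3402, 0.1071]
orientation: [-3.14, -0.001, 1.651]
force: [0.2, 0.7, 2.0]
grip_width: 0.0457
gripper_force: 0.0
time: 17.68
position: [0.5135, -0.1327, 0.208]
orientation: [3.139, -0.0, 1.905]
force: [-0.1, -0.7, 0.5]
grip_width: 0.0469
gripper_force: 0.0
at [ 0.5135 -0.1327  0.208 ] [ 3.139 -0.     1.905] t 17.68 -> offset [0.5561, 0.1162, 0.0404] turn [0.0009, -0.0, 0.0036]
```

```bash
python3 -m creep '[{"turn":[0,0,0],"offset":[0.3,0.06,0.03],"jaw":0},{"turn":[0,0,0],"offset":[0.55,0.116,0.03],"jaw":0},{"turn":[0,0,0],"offset":[0.55,0.116,0.03],"jaw":0},{"turn":[0,0,0],"offset":[0.55,0.116,0.03],"jaw":0}]'; python3 cart.py | grep -v '0\.[23]...\] unit'; python3 -c "
from h import *
to(.499,.076,.026,1.894)"
```

```text
time: 18.18
position: [0.499, -0.0257, 0.2012]
orientation: [3.14, 0.001, 1.897]
force: [0.5, -0.3, 0.0]
grip_width: 0.047
gripper_force: 0.0
wrist [343.7 103.4] 1378 med [0.4986 0.0747 0.0224] unit [-0.01   0.085  0.022] knob [0.4969 0.0712 0.041 ] [0.497  0.0713 0.0416] box [499.  75.] [43. 38.] 18.7
wrist [637.  155.7] 42 med [0.8132 0.1225 0.057 ] unit [0.309 0.081 0.057] knob [0.8133 0.1228 0.057 ] [0.8133 0.1228 0.057 ] box [813. 124.] [ 5. 14.] 15.1
wrist [602.5 233.8] 46 med [0.8205 0.0337 0.0624] unit [ 0.301 -0.007  0.062] knob [0.8205 0.0337 0.0624] [0.8207 0.0331 0.0662] box [821.  34.] [4. 9.] 2.1
wrist [560.7 260.8] 84 med [ 0.8276 -0.0161  0.0275] unit [ 0.3   -0.058  0.028] knob [ 0.8275 -0.0163  0.0274] [ 0.8274 -0.0155  0.029 ] box [827. -16.] [ 3. 24.] 2.2
top [ 26.4 105.2] 106 med [ 0.9327  1.2287 -0.0818] unit [ 0.606  1.154 -0.082] knob [ 0.9308  1.2316 -0.08  ] [ 0.9269  1.2309 -0.0727] box [ 926. 1240.] [44. 61.] 5.6
top [442.7 201.9] 161 med [ 0.5138 -0.3273  0.0203] unit [-0.06  -0.314  0.02 ] knob [ 0.5136 -0.3242  0.0277] [ 0.5138 -0.3289  0.0383] box [ 51
[... 280 characters left out ...]
.2496 -0.0811] [ 0.5052  1.2467 -0.0774] box [ 505. 1249.] [24. 79.] 1.7
top [445.6 218.9] 160 med [ 0.455  -0.3344  0.0206] unit [-0.119 -0.311  0.021] knob [ 0.4561 -0.3335  0.028 ] [ 0.4561 -0.334   0.0375] box [ 456. -338.] [44. 44.] 4.6
top [  7.1 322.3] 26 med [ 0.073   1.5692 -0.5863] unit [-0.187  1.629 -0.586] knob [ 0.0721  1.568  -0.5858] [ 0.0738  1.5627 -0.5792] box [  73. 1572.] [73. 13.] 4.0
top [  4.  349.8] 27 med [-0.0511  1.5648 -0.5825] unit [-0.31   1.645 -0.583] knob [-0.0508  1.5662 -0.5827] [-0.0437  1.5633 -0.5791] box [ -53. 1568.] [13. 64.] 85.4
at [ 0.4989 -0.026   0.2007] [3.141 0.    1.896] t 18.27 -> offset [0.4837, 0.1627, 0.8734] turn [0.0003, 0.0001, 0.0006]
```

```bash
python3 -m creep '[{"turn":[0,0,0],"offset":[0.25,0.08,0],"jaw":0},{"turn":[0,0,0],"offset":[0.479,0.161,0.1],"jaw":0},{"turn":[0,0,0],"offset":[0.479,0.161,0.3],"jaw":0},{"turn":[0,0,0],"offset":[0.479,0.161,0.55],"jaw":0},{"turn":[0,0,0],"offset":[0.479,0.161,0.75],"jaw":0},{"turn":[0,0,0],"offset":[0.479,0.161,0.873],"jaw":0},{"turn":[0,0,0],"offset":[0.479,0.161,0.873],"jaw":0},{"turn":[0,0,0],"offset":[0.479,0.161,0.873],"jaw":-1}]' 20; python3 -m creep '[{"turn":[0,0,0],"offset":[0,0,0],"jaw":-1},{"turn":[0,0,0],"offset":[0,0,0],"jaw":-1},{"turn":[0,0,0],"offset":[0,0,0],"jaw":-1},{"turn":[0,0,0],"offset":[0,0,0],"jaw":-1},{"turn":[0,0,0],"offset":[0,0,-0.1],"jaw":-1},{"turn":[0,0,0],"offset":[0,0,-0.4],"jaw":-1},{"turn":[0,0,0],"offset":[0,0,-0.7],"jaw":-1},{"turn":[0,0,0],"offset":[-0.1,0,-0.7],"jaw":-1}]'; python3 -c "
from h import *
to(.402,-.348,.032,1.65)"
```

```text
time: 19.27
position: [0.4992, 0.076, 0.0264]
orientation: [3.141, 0.0, 1.897]
force: [0.4, 0.8, 0.1]
grip_width: 0.04
gripper_force: 0.0
time: 20.27
position: [0.5067, 0.059, 0.1694]
orientation: [3.135, -0.001, 1.901]
force: [0.5, 0.8, -2.1]
grip_width: 0.012
gripper_force: 20.0
at [0.5067 0.059  0.1694] [ 3.135e+00 -1.000e-03  1.901e+00] t 20.27 -> offset [-1.7561, -1.159, 0.6779] turn [0.0021, -0.0005, 0.0798]
```

```bash
python3 -m creep '[{"turn":[0,0,0],"offset":[-0.3,-0.15,0],"jaw":-1},{"turn":[0,0,0],"offset":[-0.6,-0.35,0],"jaw":-1},{"turn":[0,0,0.04],"offset":[-0.88,-0.58,0],"jaw":-1},{"turn":[0,0,0.08],"offset":[-0.88,-0.58,0],"jaw":-1},{"turn":[0,0,0.08],"offset":[-0.88,-0.58,0],"jaw":-1}]';  python3 -c "
from h import *
to(.402,-.348,.032,1.65)"
```

```text
time: 20.9
position: [0.451, -0.1477, 0.1655]
orientation: [3.141, 0.0, 1.643]
force: [-0.6, 1.3, -0.6]
grip_width: 0.0119
gripper_force: 20.0
at [ 0.451  -0.1477  0.1655] [3.141 0.    1.643] t 20.9 -> offset [-0.9808, -0.3169, 0.6678] turn [0.0, 0.0001, -0.0021]
```

```bash
python3 -m creep '[{"turn":[0,0,0],"offset":[-0.3,-0.15,0],"jaw":-1},{"turn":[0,0,0],"offset":[-0.6,-0.25,0],"jaw":-1},{"turn":[0,0,0],"offset":[-0.9,-0.3,0],"jaw":-1},{"turn":[0,0,0],"offset":[-0.98,-0.31,0.2],"jaw":-1},{"turn":[0,0,0],"offset":[-0.98,-0.31,0.5],"jaw":-1},{"turn":[0,0,0],"offset":[-0.98,-0.31,0.66],"jaw":-1},{"turn":[0,0,0],"offset":[-0.98,-0.31,0.66],"jaw":-1},{"turn":[0,0,0],"offset":[-0.98,-0.31,0.66],"jaw":0}]'; python3 -m creep '[{"turn":[0,0,0],"offset":[0,0,0],"jaw":0},{"turn":[0,0,0],"offset":[0,0,-0.2],"jaw":0},{"turn":[0,0,0],"offset":[0,0,-0.5],"jaw":0},{"turn":[0,0,0],"offset":[0,0,-0.8],"jaw":0},{"turn":[0,0,0],"offset":[0.3,0.2,-1],"jaw":0.2},{"turn":[0,0,0],"offset":[0.6,0.3,-1],"jaw":0.2},{"turn":[0,0,0],"offset":[0.9,0.4,-1],"jaw":0.2},{"turn":[0,0,0],"offset":[0.9,0.4,-1],"jaw":0.2}]'; python3 - <<'E'
from h import *
c=cap('top','t5.png'); P=cloud(c); h=cv2.cvtColor(c['color'],cv2.COLOR_BGR2HSV); H,S,V=cv2.split(h)
m=((H>20)&(H<34)&(S>100)&(V>90)).astype(np.uint8); a,l,st,ce=cv2.connectedComponentsWithStats(m)
for i in range(1,a):
    if st[i][4]>30: print('y',ce[i].round(),np.median(P[l==i],0).round(3))
# shaker from top: fin
m=(((H<6)|(H>172))&(S>110)&(V>60)).astype(np.uint8); m[:, :215]=0; m[:,280:]=0; m[:180]=0
k=np.argwhere(m); print(len(k)); q=P[m>0]; print(np.median(q,0), cv2.minAreaRect(np.float32(q[:,:2]*1000)))
to(.5,.28,.25,1.736)
E
```

```text
time: 21.9
position: [0.4057, -0.3465, 0.0346]
orientation: [3.141, 0.001, 1.649]
force: [0.3, 0.2, 0.2]
grip_width: 0.019
gripper_force: 0.0
time: 22.9
position: [0.4719, -0.157, 0.2345]
orientation: [3.139, -0.001, 1.652]
force: [0.2, -1.1, 0.3]
grip_width: 0.0565
gripper_force: 0.0
y [446. 220.] [ 0.449 -0.338  0.02 ]
y [449. 234.] [ 0.404 -0.343  0.02 ]
343
[0.49162182 0.35464328 0.03296901] ((369.55645751953125, 251.7902374267578), (444.85009765625, 104.90938568115234), 43.700313568115234)
at [ 0.4722 -0.1563  0.2345] [ 3.140e+00 -1.000e-03  1.653e+00] t 22.95 -> offset [2.1628, 0.3172, -0.0745] turn [0.0007, -0.0004, -0.0265]
```

```bash
python3 -m creep '[{"turn":[0,0,0.05],"offset":[0.25,0,-0.08],"jaw":0.2},{"turn":[0,0,0.1],"offset":[0.5,0,-0.08],"jaw":0.2},{"turn":[0,0,0.15],"offset":[0.75,0,-0.08],"jaw":0.2},{"turn":[0,0,0.2],"offset":[1,0,-0.08],"jaw":0.2},{"turn":[0,0,0.25],"offset":[1,0,-0.08],"jaw":0.2},{"turn":[0,0,0.25],"offset":[1,0,-0.08],"jaw":0.2}]'; python3 -c "
from h import *
to(.43,.34,.25,.1); print(ctrl.sense()['q'])"
```

```text
time: 23.7
position: [0.4556, 0.0389, 0.25]
orientation: [3.141, -0.001, 0.863]
force: [0.0, 0.6, 0.2]
grip_width: 0.0562
gripper_force: 0.0
at [0.4556 0.0389 0.25  ] [ 3.141e+00 -1.000e-03  8.630e-01] t 23.7 -> offset [1.0605, -1.076, 0.0011] turn [-0.0001, -0.0004, 0.2429]
[-0.79902762  0.06613466  0.68193948  1.97553503 -0.0471045   1.1140217
 -0.8052773 ]
```

```bash
python3 -m creep '[{"turn":[0,0,0.05],"offset":[0.2,-0.2,0],"jaw":0.2},{"turn":[0,0,0.1],"offset":[0.4,-0.4,0],"jaw":0.2},{"turn":[0,0,0.15],"offset":[0.6,-0.6,0],"jaw":0.2},{"turn":[0,0,0.2],"offset":[0.8,-0.8,0],"jaw":0.2},{"turn":[0,0,0.243],"offset":[1,-1,0],"jaw":0.2},{"turn":[0,0,0.243],"offset":[1,-1,0],"jaw":0.2},{"turn":[0,0,0.243],"offset":[1,-1,0],"jaw":0.2}]'; cat > shk.py <<'E'
from h import *
c=cap('wrist','ws%d.png'%int(ctrl.sense()['time']*10)); P=cloud(c); h=cv2.cvtColor(c['color'],cv2.COLOR_BGR2HSV); H,S,V=cv2.split(h)
near=(P[...,2]>.02)&(P[...,2]<.05)&(c['z_map']>.1)
m=(((H<8)|(H>170))&(S>90)&near).astype(np.uint8); a,l,st,ce=cv2.connectedComponentsWithStats(m); 
B=(P[...,2]>.022)&(P[...,2]<.045)&(np.abs(P[...,1]-.355)<.12)&(np.abs(P[...,0]-.5)<.13)
r=cv2.minAreaRect(np.float32(P[B][:,:2]*1000)); print('body',B.sum(),r,np.median(P[B],0))
F=(V<70)&(P[...,2]>.052)&(P[...,2]<.072)&(np.abs(P[...,1]-.355)<.12)&(np.abs(P[...,0]-.5)<.13)
print('fin',F.sum(),cv2.minAreaRect(np.float32(P[F][:,:2]*1000)),np.median(P[F],0) if F.any() else 0)
K=(H>5)&(H<20)&(S>80)&(P[...,2]<.012)&(P[...,2]>-.01)&(np.abs(P[...,1]-.34)<.15)&(np.abs(P[...,0]-.5)<.16)
print('mat',K.sum(),cv2.minAreaRect(np.float32(P[K][:,:2]*1000)),np.median(P[K],0))
E
python3 shk.py; python3 -c "
from h import *
to(.43,.34,.25,.1); print(ctrl.sense()['q'])"
```

```text
time: 24.58
position: [0.4349, 0.319, 0.2496]
orientation: [3.141, -0.0, 0.1]
force: [-0.3, -1.2, -0.1]
grip_width: 0.0561
gripper_force: 0.0
body 4655 ((531.3939208984375, 388.1195983886719), (250.8070526123047, 86.9319839477539), 32.830848693847656) [0.50554825 0.36515659 0.03218769]
fin 517 ((546.55419921875, 407.0700378417969), (208.92788696289062, 27.0539608001709), 38.50155258178711) [0.48893126 0.35767963 0.06378199]
mat 8313 ((470.0447692871094, 347.7903137207031), (188.96066284179688, 128.96128845214844), 15.836715698242188) [0.4711247  0.33158819 0.00416402]
at [0.4349 0.3188 0.2497] [ 3.141 -0.     0.099] t 24.62 -> offset [-0.0141, -0.1079, -0.0015] turn [0.0, -0.0002, -0.0003]
[-1.13728106  0.24334299  0.53087282  1.79057803 -0.13406739  1.14314765
 -2.03540315]
```

```bash
cat >> shk.py <<'E'
def big(M):
    a,l,st,ce=cv2.connectedComponentsWithStats(M.astype(np.uint8)); i=1+np.argmax(st[1:,4]); return l==i
for n,M in [('body',B),('fin',F)]:
    M=big(M); print(n,M.sum(),cv2.minAreaRect(np.float32(P[M][:,:2]*1000)),np.median(P[M],0))
E
python3 shk.py | tail -2; ls pics | grep ws
```

```text
body 3714 ((482.36322021484375, 356.64385986328125), (125.20683288574219, 55.26778793334961), 16.29256820678711) [0.48745438 0.35608148 0.03220991]
fin 412 ((482.8494873046875, 356.3429260253906), (48.40577697753906, 11.590997695922852), 16.484642028808594) [0.48335683 0.35596942 0.06392797]
ws245.png
ws246.png
```

```bash
cp pics/$(ls -t pics | grep ws | head -1) pics/v7.png
```

```text
(no output)
```

View pics/v7.png

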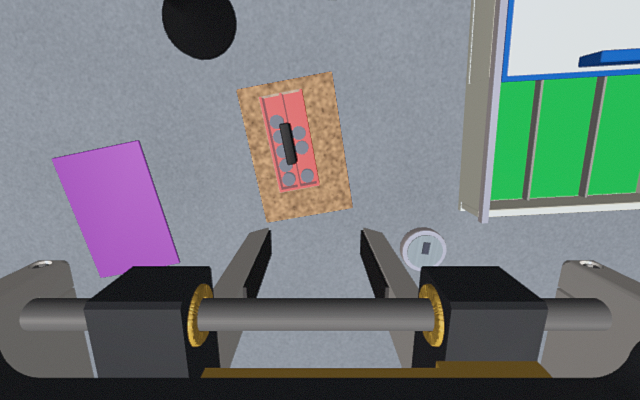

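The view shows the shaker at (288,142) on the cork, with the fin at (288,144) and the mouth at the far end. Purple mat (115,210) is the decoy; the tray is empty and the window open. Going to grasp the fin.

```bash
python3 -c "
from h import *
to(.483,.3563,.037,.287)"
```

```text
at [0.4348 0.3189 0.2497] [-3.141 -0.     0.098] t 24.68 -> offset [0.2575, -0.1625, 1.0638] turn [-0.0, -0.0001, -0.0601]
```

```bash
python3 -m creep '[{"turn":[0,0,-0.03],"offset":[0.1,-0.06,0.1],"jaw":0},{"turn":[0,0,-0.06],"offset":[0.2575,-0.1625,0.3],"jaw":0},{"turn":[0,0,-0.06],"offset":[0.2575,-0.1625,0.5],"jaw":0},{"turn":[0,0,-0.06],"offset":[0.2575,-0.1625,0.6],"jaw":0},{"turn":[0,0,-0.06],"offset":[0.2575,-0.1625,0.6],"jaw":0}]' ; python3 shk.py | tail -2; python3 -c "
from h import *
to(.483,.3563,.037,.287)"
```

```text
time: 25.3
position: [0.4821, 0.3563, 0.1286]
orientation: [3.14, 0.002, 0.286]
force: [0.4, 0.2, 0.6]
grip_width: 0.0468
gripper_force: 0.0
body 6592 ((482.227294921875, 356.55535888671875), (124.77801513671875, 55.1077766418457), 16.286767959594727) [0.49071967 0.35896781 0.03213873]
fin 763 ((483.2218933105469, 356.8840637207031), (48.66739273071289, 11.308137893676758), 16.472084045410156) [0.48511272 0.35757228 0.06392687]
at [0.4826 0.357  0.1299] [ 3.141 -0.     0.286] t 25.35 -> offset [0.001, 0.0036, 0.4643] turn [0.0001, -0.0, -0.0002]
```

```bash
python3 -m creep '[{"turn":[0,0,0],"offset":[0,0,0.2],"jaw":0},{"turn":[0,0,0],"offset":[0,0,0.35],"jaw":0},{"turn":[0,0,0],"offset":[0,0,0.464],"jaw":0},{"turn":[0,0,0],"offset":[0,0,0.464],"jaw":0},{"turn":[0,0,0],"offset":[0,0,0.464],"jaw":-0.5},{"turn":[0,0,0],"offset":[0,0,0.464],"jaw":-1},{"turn":[0,0,0],"offset":[0,0,0.464],"jaw":-1},{"turn":[0,0,0],"offset":[0,0,0.464],"jaw":-1}]' 50; python3 -m creep '[{"turn":[0,0,0],"offset":[0,0,0],"jaw":-1},{"turn":[0,0,0],"offset":[0,0,0],"jaw":-1},{"turn":[0,0,0],"offset":[0,0,-0.03],"jaw":-1},{"turn":[0,0.01,0],"offset":[0,0,-0.1],"jaw":-1},{"turn":[0,0.02,0],"offset":[0,0,-0.2],"jaw":-1},{"turn":[0,0.03,0],"offset":[0,0,-0.3],"jaw":-1},{"turn":[0,0.033,0],"offset":[0,0,-0.4],"jaw":-1},{"turn":[0,0.033,0],"offset":[0,0,-0.5],"jaw":-1}]'; cat >> h.py <<'E'
U=np.array([.522,-.008,0]); YU=.163
def mouth(xu,yu,zm,pitch):
    "fractions to bring shaker mouth to unit coords xu,yu, height zm, shaker x along unit x, pitch deg (nose up +)"
    B=R.from_euler('xyz',[np.pi,0,YU])*R.from_rotvec([0,np.radians(pitch),0])
    M=U+R.from_euler('z',YU).apply([xu,yu,zm]); T=M-B.apply([.0625,0,.030])
    print('TCP',T.round(4)); to(*T,YU,[0,pitch,0])
E
python3 -c "
from h import *
mouth(-.02,.04,.12,6); print(ctrl.sense()['q'])"
```

```text
time: 26.35
position: [0.4821, 0.3581, 0.0369]
orientation: [-3.141, -0.0, 0.287]
force: [-1.6, -0.4, 6.0]
grip_width: 0.0117
gripper_force: 50.0
time: 27.35
position: [0.4818, 0.3581, 0.1381]
orientation: [-3.141, -0.104, 0.287]
force: [0.0, 0.2, -2.5]
grip_width: 0.0116
gripper_force: 50.0
TCP [0.4313 0.0176 0.1433]
at [0.4818 0.3581 0.1381] [-3.141 -0.104  0.287] t 27.35 -> offset [-0.7172, 1.5612, -0.1019] turn [-0.0042, 0.0001, 0.0393]
[-1.10238842  0.42840055  0.49235649  1.83803069 -0.21716596  0.83383438
 -1.80247302]
```

```bash
python3 -m creep '[{"turn":[0,0,0],"offset":[-0.03,0.06,-0.05],"jaw":-1},{"turn":[0,0,0],"offset":[-0.1,0.18,-0.1],"jaw":-1},{"turn":[0,0,0.01],"offset":[-0.18,0.32,-0.1],"jaw":-1},{"turn":[0,0,0.02],"offset":[-0.26,0.46,-0.1],"jaw":-1},{"turn":[0,0,0.03],"offset":[-0.34,0.6,-0.1],"jaw":-1},{"turn":[0,0,0.039],"offset":[-0.4,0.74,-0.1],"jaw":-1},{"turn":[0,0,0.039],"offset":[-0.43,0.84,-0.1],"jaw":-1},{"turn":[0,0,0.039],"offset":[-0.43,0.9,-0.1],"jaw":-1}]';python3 -c "
from h import *
mouth(-.02,.04,.12,6); print(ctrl.sense()['q'])"
```

```text
time: 28.35
position: [0.4484, 0.1591, 0.1476]
orientation: [-3.128, -0.103, 0.163]
force: [0.4, 1.0, -2.5]
grip_width: 0.0115
gripper_force: 50.0
TCP [0.4313 0.0176 0.1433]
at [0.4484 0.1591 0.1476] [-3.128 -0.103  0.163] t 28.35 -> offset [-0.1999, 0.684, -0.0082] turn [-0.0042, 0.0007, -0.0002]
[-0.97265723  0.1878353   0.61930481  2.12700355 -0.14595687  0.76276109
 -1.67428354]
```

```bash
python3 -m creep '[{"turn":[-0.002,0,0],"offset":[-0.03,0.06,0],"jaw":-1},{"turn":[-0.004,0,0],"offset":[-0.08,0.18,0],"jaw":-1},{"turn":[-0.004,0,0],"offset":[-0.12,0.32,0],"jaw":-1},{"turn":[-0.004,0,0],"offset":[-0.16,0.46,0],"jaw":-1},{"turn":[-0.004,0,0],"offset":[-0.2,0.58,0],"jaw":-1},{"turn":[-0.004,0,0],"offset":[-0.2,0.66,0],"jaw":-1},{"turn":[-0.004,0,0],"offset":[-0.2,0.684,0],"jaw":-1},{"turn":[-0.004,0,0],"offset":[-0.2,0.684,0],"jaw":-1}]';python3 -c "
from h import *
mouth(-.01,.04,.075,-5)
c=cap('wrist','wm0.png')"
```

```text
time: 29.35
position: [0.4319, 0.019, 0.1416]
orientation: [3.142, -0.103, 0.164]
force: [0.2, 0.9, -2.6]
grip_width: 0.0116
gripper_force: 50.0
TCP [0.4468 0.0202 0.1103]
at [0.4319 0.019  0.1416] [ 3.142 -0.103  0.164] t 29.35 -> offset [0.0581, 0.0063, 0.1634] turn [0.0, -0.0605, 0.0002]
```

View pics/wm0.png

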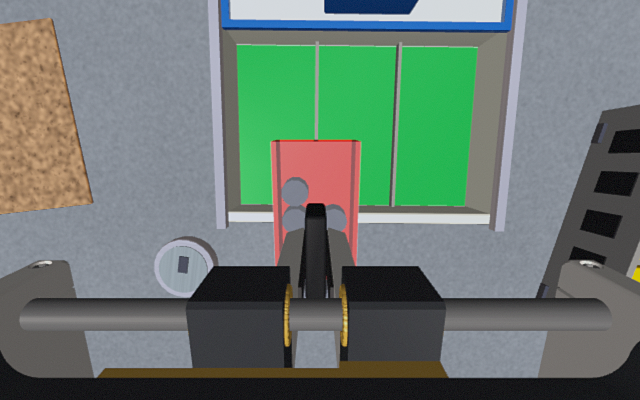

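The wrist view shows the mouth at row 140 centred on the left rib (317). Leading nuggets are at (295,190) in the left lane and (335,215) in the right. The lanes stay fixed in this view, so I can watch them while I tip gradually.

```bash
cat > lanes.py <<'E'
from h import *
import sys
s=ctrl.sense(); c=cap('wrist','ln%d.png'%int(s['time']*100)); h=cv2.cvtColor(c['color'],cv2.COLOR_BGR2HSV); H,S,V=cv2.split(h); P=cloud(c)
for n,x in [('L',295),('R',335)]:
    g=(np.median(S[138:235,x-3:x+4],1)<70); print(n,''.join('#' if a else '.' for a in g[::2]))
Q=R.from_euler('z',-YU).apply((P-U).reshape(-1,3)).reshape(P.shape)
T=(np.abs(Q[...,0])<.078)&(np.abs(Q[...,1])<.118)&(Q[...,2]<.05)&(Q[...,2]>.012)&(S<110)&(V<110)&(c['z_map']>.1)
a,l,st,ce=cv2.connectedComponentsWithStats(T.astype(np.uint8))
for i in range(1,a):
    if st[i][4]>50: print('tray',ce[i].round(),st[i][4],np.median(Q[l==i],0).round(3))
print('pitch',np.degrees(s['orientation'][1]).round(1),'t',round(s['time'],2))
E
python3 -m creep '[{"turn":[0,-0.01,0],"offset":[0,0,0],"jaw":-1},{"turn":[0,-0.02,0],"offset":[0.02,0,0.04],"jaw":-1},{"turn":[0,-0.03,0],"offset":[0.04,0,0.08],"jaw":-1},{"turn":[0,-0.04,0],"offset":[0.05,0,0.12],"jaw":-1},{"turn":[0,-0.05,0],"offset":[0.06,0,0.15],"jaw":-1},{"turn":[0,-0.06,0],"offset":[0.06,0,0.163],"jaw":-1},{"turn":[0,-0.06,0],"offset":[0.06,0,0.163],"jaw":-1}]'; python3 lanes.py;  python3 -c "
from h import *
mouth(-.01,.04,.075,-10)"
```

```text
time: 30.28
position: [0.4474, 0.0218, 0.1103]
orientation: [3.141, 0.087, 0.164]
force: [-0.4, 0.2, -2.7]
grip_width: 0.0117
gripper_force: 50.0
L ....................#############################
R ..................................###############
tray [409. 107.] 469 [ 0.012 -0.038  0.016]
pitch 5.0 t 30.27
TCP [0.45   0.0207 0.1154]
at [0.4473 0.0216 0.1105] [3.141 0.086 0.164] t 30.32 -> offset [0.0107, 0.0069, -0.0257] turn [0.0001, -0.0282, 0.0003]
```

```bash
python3 -m creep '[{"turn":[0,-0.01,0],"offset":[0,0,-0.01],"jaw":-1},{"turn":[0,-0.02,0],"offset":[0.01,0,-0.02],"jaw":-1},{"turn":[0,-0.028,0],"offset":[0.01,0,-0.026],"jaw":-1},{"turn":[0,-0.028,0],"offset":[0.01,0,-0.026],"jaw":-1}]'; python3 lanes.py; python3 -m creep '[{"turn":[0,0,0],"offset":[0.04,0,0.007],"jaw":-1},{"turn":[0,0,0],"offset":[0,0,0],"jaw":-1},{"turn":[0,0,0],"offset":[0,0,0],"jaw":-1}]'; python3 lanes.py
```

```text
time: 30.82
position: [0.4497, 0.022, 0.1156]
orientation: [3.141, 0.173, 0.164]
force: [0.2, 0.1, -2.6]
grip_width: 0.0116
gripper_force: 50.0
L ....................#############################
R ..................................###############
tray [411.  95.] 494 [ 0.015 -0.038  0.016]
pitch 9.9 t 30.82
time: 31.25
position: [0.449, 0.0219, 0.1157]
orientation: [-3.141, 0.174, 0.163]
force: [-0.1, -0.0, -3.5]
grip_width: 0.0114
gripper_force: 50.0
L ................#################################
R ..............................###################
tray [411.  94.] 496 [ 0.015 -0.038  0.016]
pitch 10.0 t 31.25
```

Each 8 mm shake advances the nuggets about 5 mm, which is easy to control. Continuing.

```bash
python3 -m creep '[{"turn":[0,0,0],"offset":[0.04,0,0.007],"jaw":-1},{"turn":[0,0,0],"offset":[0,0,0],"jaw":-1},{"turn":[0,0,0],"offset":[0,0,0],"jaw":-1},{"turn":[0,0,0],"offset":[0.04,0,0.007],"jaw":-1},{"turn":[0,0,0],"offset":[0,0,0],"jaw":-1},{"turn":[0,0,0],"offset":[0,0,0],"jaw":-1}]'; python3 lanes.py; python3 -m creep '[{"turn":[0,0,0],"offset":[0.04,0,0.007],"jaw":-1},{"turn":[0,0,0],"offset":[0,0,0],"jaw":-1},{"turn":[0,0,0],"offset":[0,0,0],"jaw":-1}]'; python3 lanes.py;python3 -m creep '[{"turn":[0,0,0],"offset":[0.04,0,0.007],"jaw":-1},{"turn":[0,0,0],"offset":[0,0,0],"jaw":-1},{"turn":[0,0,0],"offset":[0,0,0],"jaw":-1}]'; python3 lanes.py
```

```text
time: 32.05
position: [0.4492, 0.0218, 0.1156]
orientation: [-3.141, 0.174, 0.163]
force: [1.0, 0.4, -2.6]
grip_width: 0.0115
gripper_force: 50.0
L ........#########################################
R .......................##########################
tray [411.  94.] 497 [ 0.016 -0.038  0.016]
pitch 10.0 t 32.05
time: 32.48
position: [0.4492, 0.0219, 0.1156]
orientation: [-3.141, 0.174, 0.164]
force: [0.0, 0.2, -1.8]
grip_width: 0.0119
gripper_force: 50.0
L ....#############################################
R ...................##############################
tray [411.  95.] 487 [ 0.014 -0.038  0.016]
pitch 10.0 t 32.48
time: 32.9
position: [0.4492, 0.0219, 0.1156]
orientation: [-3.141, 0.174, 0.163]
force: [0.6, 0.4, -2.6]
grip_width: 0.0115
gripper_force: 50.0
L .################################################
R ...............#############################..###
tray [411.  93.] 490 [ 0.016 -0.038  0.016]
pitch 10.0 t 32.9
```

```bash
python3 -m creep '[{"turn":[0,0,0],"offset":[0.04,0,0.007],"jaw":-1},{"turn":[0,0,0],"offset":[0,0,0],"jaw":-1},{"turn":[0,0,0],"offset":[0,0,0],"jaw":-1},{"turn":[0,0,0],"offset":[0.04,0,0.007],"jaw":-1},{"turn":[0,0,0],"offset":[0,0,0],"jaw":-1},{"turn":[0,0,0],"offset":[0,0,0],"jaw":-1}]' | head -1; python3 lanes.py; python3 -m creep '[{"turn":[0,0,0],"offset":[0.04,0,0.007],"jaw":-1},{"turn":[0,0,0],"offset":[0,0,0],"jaw":-1},{"turn":[0,0,0],"offset":[0,0,0],"jaw":-1}]'|head -1; python3 lanes.py;python3 -m creep '[{"turn":[0,0,0],"offset":[0.04,0,0.007],"jaw":-1},{"turn":[0,0,0],"offset":[0,0,0],"jaw":-1},{"turn":[0,0,0],"offset":[0,0,0],"jaw":-1}]' | head -1; python3 lanes.py
```

```text
time: 33.7
L ........#########################################
R .......#############################..........###
tray [411.  95.] 496 [ 0.014 -0.038  0.016]
tray [299.  80.] 409 [0.025 0.054 0.023]
pitch 10.0 t 33.7
time: 34.12
L ....#############################################
R ...#############################.............####
tray [411.  94.] 487 [ 0.016 -0.038  0.016]
tray [299.  78.] 411 [0.026 0.054 0.023]
pitch 10.0 t 34.12
time: 34.55
L #################################################
R #############.##############.............########
tray [411.  95.] 506 [ 0.015 -0.038  0.016]
tray [299.  78.] 408 [0.026 0.054 0.023]
pitch 10.0 t 34.55
```

```bash
python3 -m creep '[{"turn":[0,0,0],"offset":[0.04,0,0.007],"jaw":-1},{"turn":[0,0,0],"offset":[0,0,0],"jaw":-1},{"turn":[0,0,0],"offset":[0,0,0],"jaw":-1},{"turn":[0,0,0],"offset":[0.04,0,0.007],"jaw":-1},{"turn":[0,0,0],"offset":[0,0,0],"jaw":-1},{"turn":[0,0,0],"offset":[0,0,0],"jaw":-1}]' | head -1; python3 lanes.py; python3 -m creep '[{"turn":[0,0,0],"offset":[0.04,0,0.007],"jaw":-1},{"turn":[0,0,0],"offset":[0,0,0],"jaw":-1},{"turn":[0,0,0],"offset":[0,0,0],"jaw":-1}]'|head -1; python3 lanes.py;python3 -m creep '[{"turn":[0,0,0],"offset":[0.04,0,0.007],"jaw":-1},{"turn":[0,0,0],"offset":[0,0,0],"jaw":-1},{"turn":[0,0,0],"offset":[0,0,0],"jaw":-1}]' | head -1; python3 lanes.py
```

```text
time: 35.35
L ......###########################################
R ......##############..............###############
tray [411.  95.] 492 [ 0.014 -0.038  0.016]
tray [299.  77.] 409 [0.027 0.054 0.023]
tray [331.  82.] 402 [0.024 0.028 0.023]
tray [299. 112.] 402 [0.    0.054 0.025]
pitch 10.0 t 35.35
time: 35.78
L ..###########################################..##
R ..##############...............##############.###
tray [411.  95.] 494 [ 0.015 -0.038  0.016]
tray [299.  77.] 414 [0.027 0.054 0.023]
tray [331.  82.] 400 [0.024 0.028 0.023]
tray [299. 112.] 397 [0.    0.054 0.025]
pitch 10.0 t 35.77
time: 36.2
L ############.#############################....###
R ############...............###############....###
tray [411.  94.] 490 [ 0.016 -0.038  0.016]
tray [299.  77.] 415 [0.027 0.054 0.023]
tray [331.  82.] 401 [0.024 0.028 0.023]
tray [299. 112.] 398 [0.    0.054 0.025]
pitch 10.0 t 36.2
```

```bash
python3 -m creep '[{"turn":[0,0,0],"offset":[-0.02,0,0],"jaw":-1},{"turn":[0,0,0],"offset":[-0.06,0,0],"jaw":-1},{"turn":[0,0,0],"offset":[-0.1,0,0],"jaw":-1},{"turn":[0,0,0],"offset":[-0.1,0,0],"jaw":-1},{"turn":[0,0,0],"offset":[-0.1,0,0],"jaw":-1}]' | head -2; python3 lanes.py; python3 -m creep '[{"turn":[0,0,0],"offset":[0.04,0,0.007],"jaw":-1},{"turn":[0,0,0],"offset":[0,0,0],"jaw":-1},{"turn":[0,0,0],"offset":[0,0,0],"jaw":-1}]'|head -1; python3 lanes.py
```

```text
time: 36.88
position: [0.4303, 0.0189, 0.1191]
L ############.#############################....###
R ############...............##############.....###
tray [411.  83.] 447 [ 0.005 -0.038  0.016]
tray [299.  50.] 446 [0.027 0.054 0.023]
tray [332.  56.] 434 [0.023 0.029 0.023]
tray [299.  88.] 397 [0.    0.054 0.025]
pitch 9.9 t 36.88
time: 37.3
L .........#############################........###
R .......................###############........###
tray [411.  82.] 440 [ 0.005 -0.038  0.016]
tray [298.  49.] 452 [0.027 0.054 0.023]
tray [331.  55.] 431 [0.023 0.029 0.023]
tray [298.  87.] 396 [0.    0.055 0.025]
tray [331. 103.] 366 [-0.012  0.028  0.024]
tray [301. 117.] 413 [-0.024  0.053  0.026]
pitch 10.0 t 37.3
```

Left has 3 and middle 2; three nuggets remain in the shaker, all for the right compartment. I'll level off and shift right.

```bash
python3 -c "
from h import *
mouth(-.02,-.08,.085,0)"
```

```text
TCP [ 0.4536 -0.1003  0.115 ]
at [0.43   0.0188 0.1191] [-3.141  0.174  0.164] t 37.35 -> offset [0.0226, 0.6069, 0.0166] turn [-0.0001, 0.0552, 0.0002]
```

```bash
python3 -m creep '[{"turn":[0,0.02,0],"offset":[0,0,-0.03],"jaw":-1},{"turn":[0,0.04,0],"offset":[0,0.03,-0.03],"jaw":-1},{"turn":[0,0.055,0],"offset":[0.01,0.12,-0.03],"jaw":-1},{"turn":[0,0.055,0],"offset":[0.02,0.24,-0.02],"jaw":-1},{"turn":[0,0.055,0],"offset":[0.02,0.36,-0.01],"jaw":-1},{"turn":[0,0.055,0],"offset":[0.02,0.48,0],"jaw":-1},{"turn":[0,0.055,0],"offset":[0.02,0.57,0],"jaw":-1},{"turn":[0,0.055,0],"offset":[0.02,0.605,0],"jaw":-1}]'; python3 lanes.py; python3 -c "
from h import *
mouth(-.01,-.082,.075,-10)"
```

```text
time: 38.35
position: [0.4538, -0.1007, 0.1183]
orientation: [3.141, 0.001, 0.163]
force: [0.3, 0.2, -2.3]
grip_width: 0.0114
gripper_force: 50.0
L .........#############################........###
R .......................##############.........###
tray [188. 105.] 1423 [0.012 0.033 0.02 ]
tray [270.  67.] 106 [ 0.039 -0.042  0.017]
tray [160.  81.] 456 [0.027 0.052 0.023]
tray [163. 113.] 347 [-0.     0.051  0.025]
tray [170. 144.] 314 [-0.027  0.049  0.025]
pitch 0.0 t 38.35
TCP [ 0.4698 -0.0997  0.1154]
at [ 0.4539 -0.101   0.1184] [3.141e+00 1.000e-03 1.630e-01] t 38.4 -> offset [0.0799, 0.0064, 0.0149] turn [0.0001, -0.0553, -0.0001]
```

```bash
python3 -m creep '[{"turn":[0,-0.02,0],"offset":[0.03,0,0],"jaw":-1},{"turn":[0,-0.04,0],"offset":[0.06,0,0.01],"jaw":-1},{"turn":[0,-0.055,0],"offset":[0.08,0,0.015],"jaw":-1},{"turn":[0,-0.067,0],"offset":[0.08,0,0],"jaw":-1},{"turn":[0,-0.067,0],"offset":[0.08,0,0],"jaw":-1}]'|head -3; python3 lanes.py; python3 -m creep '[{"turn":[0,0,0],"offset":[0.04,0,0.007],"jaw":-1},{"turn":[0,0,0],"offset":[0,0,0],"jaw":-1},{"turn":[0,0,0],"offset":[0,0,0],"jaw":-1},{"turn":[0,0,0],"offset":[0.04,0,0.007],"jaw":-1},{"turn":[0,0,0],"offset":[0,0,0],"jaw":-1},{"turn":[0,0,0],"offset":[0,0,0],"jaw":-1}]' | head -1;  python3 lanes.py;  python3 -m creep '[{"turn":[0,0,0],"offset":[0.04,0,0.007],"jaw":-1},{"turn":[0,0,0],"offset":[0,0,0],"jaw":-1},{"turn":[0,0,0],"offset":[0,0,0],"jaw":-1},{"turn":[0,0,0],"offset":[0.04,0,0.007],"jaw":-1},{"turn":[0,0,0],"offset":[0,0,0],"jaw":-1},{"turn":[0,0,0],"offset":[0,0,0],"jaw":-1}]' | head -1;  python3 lanes.py
```

```text
time: 39.02
position: [0.47, -0.0966, 0.1181]
orientation: [3.141, 0.211, 0.165]
L ........#############################.........###
R .......................##############.........###
tray [180.  95.] 1674 [0.017 0.033 0.02 ]
tray [268.  67.] 162 [ 0.032 -0.042  0.016]
tray [148.  73.] 557 [0.028 0.051 0.023]
tray [155. 109.] 430 [0.001 0.051 0.025]
tray [165. 140.] 373 [-0.025  0.049  0.025]
pitch 12.1 t 39.02
time: 39.83
L ###########.##############....................###
R ...........###############....................###
tray [179.  95.] 1679 [0.016 0.032 0.02 ]
tray [266.  44.] 124 [ 0.049 -0.042  0.016]
tray [147.  72.] 557 [0.028 0.051 0.023]
tray [154. 108.] 428 [0.001 0.051 0.025]
tray [164. 139.] 372 [-0.025  0.049  0.025]
pitch 12.1 t 39.83
time: 40.62
L .#############................................###
R ##############................................###
tray [179.  95.] 1673 [0.016 0.032 0.02 ]
tray [267.  65.] 171 [ 0.035 -0.042  0.016]
tray [147.  72.] 552 [0.028 0.051 0.023]
tray [296.  93.] 389 [ 0.013 -0.065  0.023]
tray [154. 108.] 429 [0.001 0.051 0.025]
tray [165. 139.] 377 [-0.025  0.049  0.025]
pitch 12.1 t 40.62
```

```bash
python3 -m creep '[{"turn":[0,0,0],"offset":[-0.03,0,0],"jaw":-1},{"turn":[0,0,0],"offset":[-0.08,0,0],"jaw":-1},{"turn":[0,0,0],"offset":[-0.12,0,0],"jaw":-1},{"turn":[0,0,0],"offset":[-0.12,0,0],"jaw":-1},{"turn":[0,0,0],"offset":[-0.08,0,0],"jaw":-1},{"turn":[0,0,0],"offset":[-0.12,0,0],"jaw":-1},{"turn":[0,0,0],"offset":[-0.12,0,0],"jaw":-1}]' | head -1;  python3 lanes.py;  python3 -m creep '[{"turn":[0,0,0],"offset":[0.04,0,0.007],"jaw":-1},{"turn":[0,0,0],"offset":[0,0,0],"jaw":-1},{"turn":[0,0,0],"offset":[0,0,0],"jaw":-1},{"turn":[0,0,0],"offset":[0.04,0,0.007],"jaw":-1},{"turn":[0,0,0],"offset":[0,0,0],"jaw":-1},{"turn":[0,0,0],"offset":[0,0,0],"jaw":-1}]' | head -1;  python3 lanes.py
```

```text
time: 41.55
L ..............................................###
R ..............................................###
tray [178.  72.] 1629 [0.006 0.031 0.022]
tray [268.  65.] 165 [ 0.01  -0.041  0.016]
tray [143.  38.] 609 [0.028 0.051 0.023]
tray [296.  61.] 417 [ 0.012 -0.065  0.023]
tray [151.  77.] 441 [0.    0.051 0.025]
tray [299. 102.] 363 [-0.019 -0.067  0.023]
tray [330. 105.] 360 [-0.021 -0.092  0.023]
tray [161. 111.] 381 [-0.026  0.048  0.025]
pitch 12.1 t 41.55
time: 42.35
L ..............................................###
R ..............................................###
tray [178.  72.] 1629 [0.006 0.031 0.022]
tray [267.  47.] 119 [ 0.023 -0.042  0.016]
tray [143.  39.] 616 [0.027 0.051 0.023]
tray [296.  61.] 419 [ 0.012 -0.065  0.023]
tray [151.  77.] 444 [0.    0.051 0.025]
tray [299. 101.] 370 [-0.018 -0.067  0.023]
tray [329. 105.] 360 [-0.021 -0.092  0.023]
tray [161. 111.] 378 [-0.026  0.048  0.025]
pitch 12.1 t 42.35
```

```bash
cp pics/$(ls -t pics | grep ^ln | head -1) pics/v9.png
```

```text
(no output)
```

View pics/v9.png

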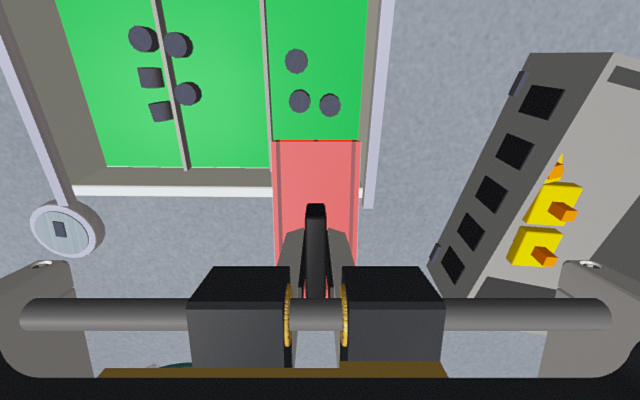

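All 8 nuggets are in the tray: left (143,38), (150,77), (161,111); middle (180,45), (187,94); right (296,61), (299,101), (330,105). The shaker is empty and the cartridges are in the crate at right. Now I'll take the shaker back to the mat.

```bash
python3 -m creep '[{"turn":[0,0.02,0],"offset":[-0.05,0,-0.15],"jaw":-1},{"turn":[0,0.04,0],"offset":[-0.05,0,-0.25],"jaw":-1},{"turn":[0,0.067,0],"offset":[-0.05,-0.15,-0.3],"jaw":-1},{"turn":[0,0.067,0],"offset":[-0.05,-0.4,-0.3],"jaw":-1},{"turn":[0,0.067,0],"offset":[-0.05,-0.7,-0.3],"jaw":-1},{"turn":[0,0.067,0],"offset":[-0.05,-1,-0.3],"jaw":-1},{"turn":[0,0.067,0],"offset":[-0.05,-1,-0.3],"jaw":-1}]'; python3 -c "
from h import *
to(.472,.35,.165,.28)"
```

```text
time: 43.28
position: [0.4157, 0.1003, 0.1841]
orientation: [-3.141, 0.001, 0.17]
force: [-0.2, -0.6, -1.0]
grip_width: 0.0118
gripper_force: 50.0
at [0.4157 0.1003 0.1841] [-3.141e+00  1.000e-03  1.700e-01] t 43.27 -> offset [0.4885, -1.1829, 0.0961] turn [-0.0002, 0.0002, -0.035]
```

```bash
python3 -m creep '[{"turn":[0,0,-0.01],"offset":[0.1,-0.2,0],"jaw":-1},{"turn":[0,0,-0.02],"offset":[0.2,-0.45,0],"jaw":-1},{"turn":[0,0,-0.03],"offset":[0.35,-0.7,0.05],"jaw":-1},{"turn":[0,0,-0.035],"offset":[0.45,-0.9,0.09],"jaw":-1},{"turn":[0,0,-0.035],"offset":[0.488,-1,0.09],"jaw":-1},{"turn":[0,0,-0.035],"offset":[0.488,-1,0.09],"jaw":-1}]'; python3 -c "
from h import *
to(.472,.35,.038,.28)"
```

```text
time: 44.02
position: [0.4805, 0.31, 0.1659]
orientation: [3.141, 0.001, 0.274]
force: [-0.6, -1.1, -1.6]
grip_width: 0.0114
gripper_force: 50.0
at [0.4805 0.31   0.1659] [3.141e+00 1.000e-03 2.740e-01] t 44.02 -> offset [0.014, -0.2046, 0.6393] turn [0.0002, 0.0003, -0.0019]
```

```bash
python3 -m creep '[{"turn":[0,0,0],"offset":[0.01,-0.1,0],"jaw":-1},{"turn":[0,0,0],"offset":[0.01,-0.19,0.1],"jaw":-1},{"turn":[0,0,0],"offset":[0.01,-0.19,0.25],"jaw":-1},{"turn":[0,0,0],"offset":[0.01,-0.19,0.4],"jaw":-1},{"turn":[0,0,0],"offset":[0.01,-0.19,0.53],"jaw":-1},{"turn":[0,0,0],"offset":[0.01,-0.19,0.59],"jaw":-1},{"turn":[0,0,0],"offset":[0.01,-0.19,0.625],"jaw":-1},{"turn":[0,0,0],"offset":[0.01,-0.19,0.625],"jaw":-1}]'; python3 -m creep '[{"turn":[0,0,0],"offset":[0,0,0.015],"jaw":-1},{"turn":[0,0,0],"offset":[0,0,0.015],"jaw":-1}]'
```

```text
time: 45.02
position: [0.4718, 0.3471, 0.0411]
orientation: [-3.141, 0.001, 0.274]
force: [-0.8, -0.5, -1.5]
grip_width: 0.0117
gripper_force: 50.0
time: 45.28
position: [0.4719, 0.3472, 0.0383]
orientation: [-3.141, 0.0, 0.274]
force: [0.2, -1.1, -1.3]
grip_width: 0.0118
gripper_force: 50.0
```

Release, rise, and look.

```bash
python3 -m creep '[{"turn":[0,0,0],"offset":[0,0,0.005],"jaw":-1},{"turn":[0,0,0],"offset":[0,0,0.005],"jaw":-0.5},{"turn":[0,0,0],"offset":[0,0,0.005],"jaw":-0.2},{"turn":[0,0,0],"offset":[0,0,0.005],"jaw":-0.1},{"turn":[0,0,0],"offset":[0,0,-0.15],"jaw":-0.1},{"turn":[0,0,0],"offset":[0,0,-0.4],"jaw":0},{"turn":[0,0,0],"offset":[0,0,-0.65],"jaw":0},{"turn":[0,0,0],"offset":[-0.15,0,-0.8],"jaw":0}]'; python3 shk.py | tail -3; python3 -c "
from h import *
to(.59,.003,.2,1.734)"
```

```text
time: 46.28
position: [0.4443, 0.339, 0.2003]
orientation: [-3.141, -0.002, 0.272]
force: [-0.4, 0.7, 0.8]
grip_width: 0.047
gripper_force: 0.0
mat 10319 ((469.79864501953125, 348.0219421386719), (188.67234802246094, 129.4676971435547), 15.797189712524414) [0.48409676 0.35742802 0.00417847]
body 4608 ((472.0043640136719, 346.4313049316406), (124.97843170166016, 55.0433349609375), 15.66085147857666) [0.47764494 0.34770654 0.03214784]
fin 411 ((472.5600891113281, 346.406982421875), (48.78658676147461, 9.457887649536133), 15.492250442504883) [0.47343593 0.34706946 0.0640709 ]
at [0.4417 0.3388 0.2029] [-3.139e+00 -2.000e-03  2.730e-01] t 46.33 -> offset [0.2605, 1.8171, 0.0098] turn [-0.0002, -0.0013, -0.4649]
```

```bash
python3 -m creep '[{"turn":[0,0,-0.05],"offset":[0,0.2,-0.1],"jaw":0},{"turn":[0,0,-0.1],"offset":[0,0.4,-0.1],"jaw":0},{"turn":[0,0,-0.15],"offset":[0.1,0.6,-0.1],"jaw":0},{"turn":[0,0,-0.2],"offset":[0.15,0.8,-0.1],"jaw":0},{"turn":[0,0,-0.25],"offset":[0.2,1,-0.1],"jaw":0},{"turn":[0,0,-0.3],"offset":[0.2,1,-0.1],"jaw":0},{"turn":[0,0,-0.35],"offset":[0.2,1,-0.1],"jaw":0},{"turn":[0,0,-0.35],"offset":[0.2,1,-0.1],"jaw":0}]'; python3 -c "
from h import *
to(.6105,.006,.15,1.734)"
```

```text
time: 47.32
position: [0.5357, 0.1569, 0.218]
orientation: [-3.141, 0.0, 1.372]
force: [0.1, 0.1, 0.2]
grip_width: 0.0469
gripper_force: 0.0
at [0.5357 0.1569 0.218 ] [-3.141  0.     1.372] t 47.33 -> offset [-0.666, 0.516, 0.3396] turn [-0.0003, -0.0, -0.1152]
```

```bash
python3 -m creep '[{"turn":[0,0,-0.05],"offset":[-0.2,0.2,0],"jaw":0},{"turn":[0,0,-0.1],"offset":[-0.45,0.35,0],"jaw":0},{"turn":[0,0,-0.115],"offset":[-0.666,0.516,0.1],"jaw":0},{"turn":[0,0,-0.115],"offset":[-0.666,0.516,0.2],"jaw":0},{"turn":[0,0,-0.115],"offset":[-0.666,0.516,0.2],"jaw":0}]'; python3 - <<'E'
from h import *
c=cap('top'); P=cloud(c); h=cv2.cvtColor(c['color'],cv2.COLOR_BGR2HSV); H,S,V=cv2.split(h)
for n in ['top','wrist']:
    c=cap(n,'d_'+n+'.png'); P=cloud(c); h=cv2.cvtColor(c['color'],cv2.COLOR_BGR2HSV); H,S,V=cv2.split(h)
    B=(H>105)&(H<125)&(S>120)&(P[...,2]>.085)&(P[...,2]<.1)&(np.abs(P[...,0]-.6)<.1)&(np.abs(P[...,1])<.1)
    if B.any(): print(n,B.sum(),np.mean(P[B],0).round(4))
to(.6095,.005,.073,1.734)
E
```

```text
time: 47.95
position: [0.6099, 0.0062, 0.1767]
orientation: [-3.138, -0.0, 1.731]
force: [-0.2, 0.2, 0.5]
grip_width: 0.0468
gripper_force: 0.0
wrist 854 [0.6095 0.0084 0.094 ]
at [0.6109 0.0072 0.1789] [ 3.141 -0.     1.734] t 48.1 -> offset [-0.0098, -0.009, 0.5293] turn [0.0001, -0.0001, 0.0001]
```

```bash
python3 -m creep '[{"turn":[0,0,0],"offset":[-0.005,-0.008,0.2],"jaw":0},{"turn":[0,0,0],"offset":[-0.005,-0.008,0.4],"jaw":0},{"turn":[0,0,0],"offset":[-0.005,-0.008,0.525],"jaw":0},{"turn":[0,0,0],"offset":[-0.005,-0.008,0.525],"jaw":-0.5},{"turn":[0,0,0],"offset":[-0.005,-0.008,0.525],"jaw":-1},{"turn":[0,0,0],"offset":[-0.005,-0.008,0.525],"jaw":-1},{"turn":[0,0,0],"offset":[-0.005,-0.008,0.525],"jaw":-1},{"turn":[0,0,0],"offset":[-0.005,-0.008,0.525],"jaw":-1}]' 15; python3 -m creep '[{"turn":[0,0,0],"offset":[0,-0.05,0],"jaw":-1},{"turn":[0,0,0],"offset":[0,-0.15,0],"jaw":-1},{"turn":[0,0,0],"offset":[0,-0.27,0],"jaw":-1},{"turn":[0,0,0],"offset":[0,-0.39,0],"jaw":-1},{"turn":[0,0,0],"offset":[0,-0.51,0],"jaw":-1},{"turn":[0,0,0],"offset":[0,-0.63,0],"jaw":-1},{"turn":[0,0,0],"offset":[0,-0.74,0],"jaw":-1},{"turn":[0,0,0],"offset":[0,-0.74,0],"jaw":-1}]'; python3 -m creep '[{"turn":[0,0,0],"offset":[0,-0.03,0],"jaw":-1},{"turn":[0,0,0],"offset":[0,-0.05,0],"jaw":-1},{"turn":[0,0,0],"offset":[0,-0.05,0],"jaw":-1}]'
```

```text
time: 49.1
position: [0.6097, 0.0052, 0.0739]
orientation: [3.141, -0.0, 1.734]
force: [-1.8, 1.2, 8.0]
grip_width: 0.0119
gripper_force: 15.0
time: 50.1
position: [0.462, -0.018, 0.0738]
orientation: [-3.141, -0.002, 1.735]
force: [-3.4, 7.6, 7.4]
grip_width: 0.0123
gripper_force: 15.0
time: 50.48
position: [0.4532, -0.0195, 0.0737]
orientation: [3.141, -0.002, 1.735]
force: [-4.5, 9.3, 11.7]
grip_width: 0.012
gripper_force: 15.0
```

```bash
python3 -m creep '[{"turn":[0,0,0],"offset":[0,-0.01,0],"jaw":-1},{"turn":[0,0,0],"offset":[0,-0.02,0],"jaw":-1},{"turn":[0,0,0],"offset":[0,-0.02,0],"jaw":-1}]'
```

```text
time: 50.85
position: [0.4519, -0.0198, 0.0739]
orientation: [3.136, -0.0, 1.736]
force: [16.6, 11.4, -13.0]
grip_width: 0.0119
gripper_force: 15.0
```

At the stop (force +16.6 N). Release, rise clear, and check everything.

```bash
python3 -m creep '[{"turn":[0,0,0],"offset":[0,0.01,0],"jaw":-1},{"turn":[0,0,0],"offset":[0,0.01,0],"jaw":-0.5},{"turn":[0,0,0],"offset":[0,0.01,0],"jaw":-0.2},{"turn":[0,0,0],"offset":[0,0.01,0],"jaw":-0.2},{"turn":[0,0,0],"offset":[0,0.01,-0.3],"jaw":-0.2},{"turn":[0,0,0],"offset":[0,0,-0.7],"jaw":-0.2},{"turn":[0,0,0],"offset":[0,-0.3,-0.9],"jaw":-0.2},{"turn":[0,0,0],"offset":[0,-0.5,-0.9],"jaw":-0.2}]'; python3 -m creep '[{"turn":[0,0,0],"offset":[0,0,0],"jaw":-0.2},{"turn":[0,0,0],"offset":[0,0,0],"jaw":-0.2}]' | head -2; python3 - <<'E'
from h import *
c=cap('wrist','e_wrist.png'); P=cloud(c); h=cv2.cvtColor(c['color'],cv2.COLOR_BGR2HSV); H,S,V=cv2.split(h)
B=(H>105)&(H<125)&(S>120)&(P[...,2]>.085)&(P[...,2]<.1); print(B.sum(),np.mean(P[B],0).round(4) if B.any() else 0)
t=cap('top'); s=cap('side')
a=cv2.resize(t['color'][130:270,190:490],None,fx=2.5,fy=2.5,interpolation=cv2.INTER_CUBIC); cv2.imwrite('pics/e_top.png',a)
P=cloud(t); h=cv2.cvtColor(t['color'],cv2.COLOR_BGR2HSV); H,S,V=cv2.split(h)
B=(H>105)&(H<125)&(S>120)&(P[...,2]>.085)&(P[...,2]<.1)&(np.abs(P[...,1])<.1); print(B.sum(),np.mean(P[B],0).round(4) if B.any() else 0)
E
```

```text
time: 51.85
position: [0.3505, -0.0381, 0.2549]
orientation: [3.14, 0.0, 1.734]
force: [-0.3, -0.3, 0.4]
grip_width: 0.0377
gripper_force: 0.0
time: 52.1
position: [0.3511, -0.0375, 0.2533]
654 [ 0.4501 -0.0171  0.0933]
6 [0.4474 0.0124 0.0945]
```

View pics/e_top.png

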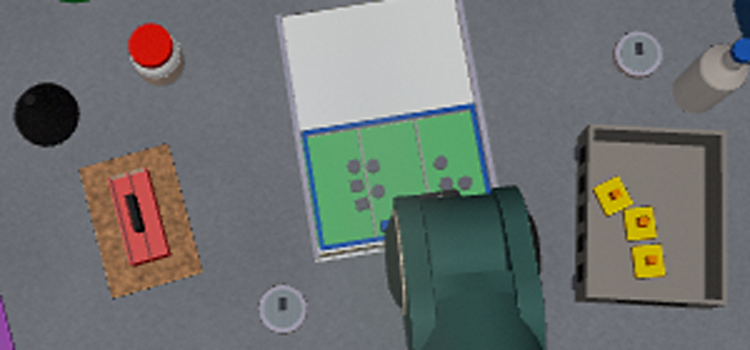

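The final view shows everything in place:
- Window shut over the tray, with 3, 2 and 3 nuggets.
- Three cartridges in the crate at (612,195), (641,223) and (649,261).
- Shaker on the cork at (140,217).
- Bystanders unmoved.

```bash
python3 -c "
from cell import ctrl
print(ctrl.job_done())"
```

```text
the job is handed in; nothing more can be done
None
```

I handed the job in at about 52 s; the hand-in returned no verdict, but the last pictures show the window shut, all three cartridges in the crate, eight nuggets in the tray (3, 2 and 3 per compartment), the shaker level on its cork mat, and nothing else moved.

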